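# Clamp a filter head onto a bench port

### The job

The filter head stands loosely on the flange of the bench port. Swing the open half of the clamp ring shut around both flanges, pressing by feel until it is home on its rubber pad, then throw the red latch lever fully over so that its hook draws the ring tight. Press gently: do not crush the rubber pad or tip the head, and leave the tube rack, bottle and beaker where they are.

Things in the scene. Friction and masses are not known exactly. Their poses are not given: they have to be found in the camera images.
- stand: Fixed bench port: green base plate 130 x 170 mm, a steel tube, on it a flange 55 mm across, upper face 90 mm above the bench. Origin: on the bench under the tube's axis; x points from the open side to the fixed half of the ring, y to the ring's hinge, z up. Aluminium ring, about 75 mm across, 80 to 104 mm above the bench; its fixed half covers the +x side.
- port (a point): Centre of the port flange's upper face (90 mm above the bench), where the head belongs.
- jaw_hinge (a point): Upright hinge pin of the swinging half of the ring, at its top, 104 mm above the bench, at (0, 45) mm in the stand's x, y. The swinging half turns about this line.
- jaw (a joint): Angle of the swinging half, rad: about 0 shut, growing as it opens (clockwise from above, towards the stand's -x, +y side), 1.75 at most. Its free end shuts on a black rubber pad. The plate that carries pad and lever is set up to 6 mm either way along the stand's x, so the true shut angle is anywhere from -0.06 to 0.06 and must be felt. Hinge friction 0.12 N m; it stays where left.
- jaw_grip (a point): Blue upright grip pin on the swinging half, 16 mm thick, free from 104 to 138 mm above the bench; this point: its axis at 125 mm, 90 mm from the hinge, at (-46, -32) mm in the stand's x, y with the jaw at 0. Hinge and head resist with 2 to 4 N; 7 to 10 N along its path beds the jaw on the pad, over about 14 N crushes the pad. Let go, the jaw springs back to just touch the pad.
- post (a point): Steel post, 8 mm thick, flat on its -y side, on the swinging half's free end, 107 mm from the hinge; this point: its axis at hook height (101 mm). The lever's hook comes round its -x side. It catches only if the jaw rests on the pad or stands less than about 0.5 mm off it here; otherwise the hook's nose jams against the flat: then open the lever and press the jaw home.
- lever (a joint): Angle of the latch lever, rad: 0 open, 1.6 shut (hard stop), growing clockwise from above. At q the arm points from its pin 297 degrees minus 57.3 q, counted counter-clockwise from the stand's x (205 degrees when shut). The hook meets the post at about 0.85, then draws the jaw in, stiffening, passes a slight hump at about 1.46 and rests at the stop.
- lever_pin (a point): Nominal place of the lever's upright pin, (22, -62) mm in the stand's x, y. The true pin and lever stand up to 6 mm from here along the stand's x (same shift as the pad's); this point does not show it. On the arm, 66 mm from the pin, stands the red upright grip pin, 16 mm thick, free from 106 to 142 mm above the bench; pushing it round takes 2 to 8 N, 12 N at the stop is ample.
- seal (a joint): How far the rubber pad is squeezed, m: 0 free, about 0.0009 when latched, 0.0035 at most; stiffness 7 N per mm. Ruined above 0.0016. Single readings are off by some 0.0003.
- head: The loose filter head, 0.2 to 0.45 kg: flange 55 mm across and 7 mm thick, above it a 32 to 38 mm neck, 36 mm tall in all (top 126 mm above the bench), blue band. Origin: centre of its underside. It starts 8 to 13 mm off centre towards the open side, and the closing jaw pushes it in under the fixed half's lip.
- rack: Bystander: black rack of six blue-capped tubes, 70 x 120 mm, 106 mm tall. Origin under its centre.
- bottle: Bystander: glass bottle with blue cap, 56 mm across, 110 mm tall. Origin under its centre.
- beaker: Bystander: glass beaker, 64 mm across, 75 mm tall. Origin under its centre.
Mind the look-alikes: they are no part of the job. There is more than one size of the head; the job needs the middle-sized. There is more than one size of the stand; the one meant has the size given above.

How it is judged:
On the way, in this order (a step that is already met when the one before it is completed fails the run):
1. the swinging half is shut around both flanges, the lever still open (value of joint jaw below 0.08 rad and value of joint lever below 0.8 rad), for 0.2 s.
2. the latch lever is fully over and holds the ring drawn on to the pad (value of joint lever above 1.5 rad and value of joint seal above 0.0005 m), for 0.2 s.
At the end, for the whole second after the job is handed in: Ring shut (jaw below 0.075 rad), lever over (above 1.5 rad), the rubber pad squeezed by more than 0.5 mm, the head flat on the port (within 8 mm of its centre, 3 mm in height, 0.06 rad of upright) and at rest (all of step 2 and value of joint jaw below 0.075 rad and horizontal distance between head and port below 0.008 m and z of head in the frame of port between -0.003 and 0.003 m and angle between head's own z axis and vertical below 0.06 rad and linear speed of head below 0.02 m/s); the robot touches nothing.
It fails at once if the rubber pad is crushed (more than 1.6 mm) (value of joint seal above 0.0016 m).
It fails at once if the head is tipped or lifted off the port (angle between head's own z axis and vertical above 0.25 rad or z of head in the frame of port above 0.012 m or horizontal distance between head and port above 0.03 m).
It fails at once if a bystander is moved more than 20 mm or tipped (distance of any of rack, bottle, beaker from where it was at the start of the episode above 0.02 m or angle between any of rack, bottle, beaker's own z axis and vertical above 0.3 rad).
It also fails if it takes over 48 s, if anything falls off the work surface, if the arm or the gripper's body presses on something with over 40 N, if the wrist force passes 120 N, or if a joint passes its speed limit or range.

### The arm

A 7-joint arm with a two-finger parallel gripper is mounted at the origin on the work surface. World frame = base frame: x ahead of the robot, y to its left, z up, the work surface at z = 0. Lengths are in m, angles in rad, forces in N, time in s.
With the tool pointing down it reaches from about 0.4 to 0.9 m from the base axis. Payload 5.5 kg.
Tool frame: the origin (TCP) lies between the finger pads; the fingertips stand ahead of it and the grasp point (between the pads) lies 3 mm ahead of it (robot.nose_length is the x of the fingertips in the tool frame, in m); x points along the fingers, y is the direction in which the jaws open and shut, and the axes are right-handed (so a half turn about x gives the same grasp; the last joint's range is limited). The gripper opens to 92 mm and grips with 3 to 60 N. Pads are 19 mm wide; open, the fingers measure 130 mm over their backs; the gripper's body (75 mm by 190 mm) begins 47 mm behind the grasp point.
Start: joints at [-0.873, 0.501, -0.427, 1.55, 0.221, 1.138, -0.21], TCP at [0.274, 0.59, 0.249] pointing down, gripper open.
Joint ranges: [-2.88, 2.88], [-0.31, 2.03], [-1.54, 1.56], [0.2, 2.42], [-1.41, 4.55], [0.19, 2.02], [-2.57, 2.57]. Speed limits (rad/s): [2.57, 2.57, 3.14, 3.14, 3.14, 3.14, 3.14].

### API

Orientations are given as a rotation vector (axis times angle).
In Python, from bench import robot, get_image, spot_in, regions_of gives the robot as it stands.
- The arm moves only by the tool send_rows, never from a script. Its argument "motion" is a list of rows, each a list of 7 numbers: the shift along the tool's x, y, z in mm, then the turn, a rotation vector about the tool's x, y, z in degrees, then the finger opening in mm, from 0 to 91.8. A call has 1 to 10 rows; each row is the pose to reach, as a shift and turn from the pose commanded when the call began, along the tool's axes at that moment; what a row does not reach only later rows make up. A row lasts 1/10 s, in which the tool goes at most 50 mm and 8.59 degrees, less where a joint would pass 70% of its speed; a pose out of reach is approached as far as the arm can. A call with a gripper value outside its range is refused whole. The fingers move at their own pace and stop on an object; "newtons" is the grip in N (left out, the last holds). Time passes only in rows, so rows that repeat a pose let the fingers close. It gives the time, the measured TCP pose, the force and the opening at its end, in the units of the state.
- robot.get_state(): the state, without advancing time (a new reading comes with each control period).
- get_image(name): name is "side" or "top"; returns a dict with "img" (400x640x3 uint8, red, green, blue), "z_map" (400x640 float32, m along the optical axis (not along the pixel's ray), 0 where there is no reading), "camera_matrix" (3x3 intrinsics, pixels), "k1" (the pictures are not rectified: a ray, as slopes to the right and down, at radius r is drawn at 1 + k1 r^2 times it, then the intrinsics apply), "extrinsics" (4x4, takes a point from world to camera coordinates). Camera axes: x right, y down, z forward; pixel columns grow to the right and rows downward; lengths in m; the calibration is good to about 2 mm. A picture is of the moment at which its call begins.
- robot.close_job(): hands the job in, once; it reports no verdict.
Trained networks look in the newest picture that a camera, given by its name, has taken for a name from the list of things; names that differ only in an ending like _2 or _b are one class to them, and where a whole thing is asked for, a point or a joint stands for the part that bears it (a point fixed in the world has none). Each returns a list of dicts, best first, with "p" (0 to 1); they miss things now and then, are a little off and sometimes report something else, mostly with a low value. They report only what shows in the picture. A call takes as long as a camera call. They do not tell look-alikes from the thing itself.
- spot_in(thing, camera): "rect" ([centre column, centre row, width, height] in pixels, round what is visible of it).
- regions_of(thing, camera): "pixels" (400x640 bool, what is visible of it) and "rect" ([centre column, centre row, width, height] in pixels, round what is visible of it).
The state is a dict: "time_s": time; "qpos": joint angles; "qvel": joint speeds; "joint_torque": joint torques, N m; "eef_pos": TCP position; "eef_rot": TCP orientation; "wrist_force": force on the tool from outside, world axes, zero at the start; "moment": the same for the moment, N m; "gripper_width": finger opening in m.
Only numpy, scipy, OpenCV 4.12 (cv2) and the standard library are available. Lean on these libraries where they do the work, as an engineer would, in place of code of your own. Each camera call takes 0.05 s, during which the arm holds its last target.

## Working session

There is one attempt and no reset: what is moved stays moved. The work goes in short steps, Python scripts to look and compute and a tool call to move; the robot and the scene stay as the last step left them, time stands still between calls to the robot, and variables do not carry over. Pictures are saved under pics/ and viewed, and the job is handed in when it is done.

Besides the shell and the picture viewer there is one more tool, called after ">>>" as name(argument=value, ...) on one line, values as JSON. send_rows: Moves the arm, as the interface text tells. Its arguments: {"type":"object","properties":{"motion":{"type":"array"},"newtons":{"type":"number"}},"required":["motion"]}

```bash
ls; mkdir -p pics; python3 - <<'E'
from bench import robot,get_image
import cv2,numpy as np
print(robot.get_state(), robot.nose_length)
for n in("side","top"):
    d=get_image(n); cv2.imwrite(f"pics/{n}0.png",d["img"][:,:,::-1]); print(n,d["camera_matrix"],d["k1"],d["extrinsics"])
E
```

```text
pics
{'time_s': 0.0, 'qpos': array([-0.87282981,  0.50186744, -0.42677632,  1.55143322,  0.22078404,
        1.13826323, -0.21027189]), 'qvel': array([ 0.00076256, -0.00286563, -0.00120884, -0.0010721 ,  0.00119837,
        0.00055827,  0.00076635]), 'joint_torque': array([-1.10340388e-03, -5.66587830e+01, -5.81668809e+00, -2.79122972e+01,
       -6.86730235e-02,  3.03599134e-02,  1.47745395e-04]), 'eef_pos': array([0.27355155, 0.58892769, 0.24767167]), 'eef_rot': array([ 0.33948795,  1.54427703, -0.34242011]), 'wrist_force': array([0.40292143, 0.4677077 , 0.22695912]), 'moment': array([ 0.00772596, -0.04794933, -0.02221469]), 'gripper_width': 0.09199341758733402} 0.022
side [[450.99402804   0.         318.39732836]
 [  0.         450.99402804 194.99635517]
 [  0.           0.           1.        ]] -0.09084868101279431 [[ 0.99814717 -0.05896485  0.0150126  -0.49636192]
 [-0.02535357 -0.62734542 -0.77832828  0.11629448]
 [ 0.0553121   0.77650555 -0.62767803  0.99125702]
 [ 0.          0.          0.          1.        ]]
top [[504.79675655   0.         324.12076948]
 [  0.         504.79675655 198.34645079]
 [  0.           0.           1.        ]] -0.1463859810954303 [[ 2.73150790e-02 -9.99619400e-01  3.86534558e-03  2.02691804e-02]
 [-9.87536480e-01 -2.75840872e-02 -1.54954249e-01  4.97051130e-01]
 [ 1.55001896e-01  4.15417793e-04 -9.87914085e-01  1.30335630e+00]
 [ 0.00000000e+00  0.00000000e+00  0.00000000e+00  1.00000000e+00]]
```

View pics/side0.png

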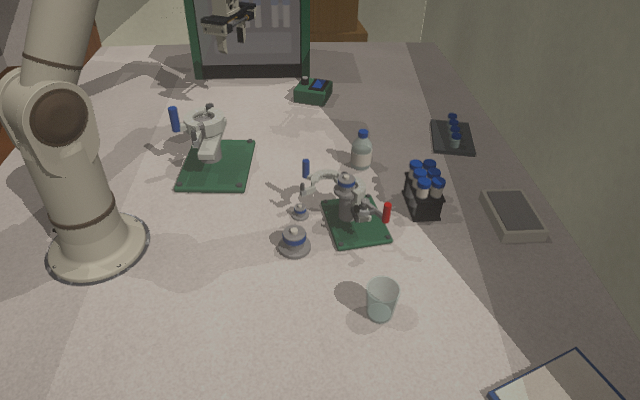

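View pics/top0.png

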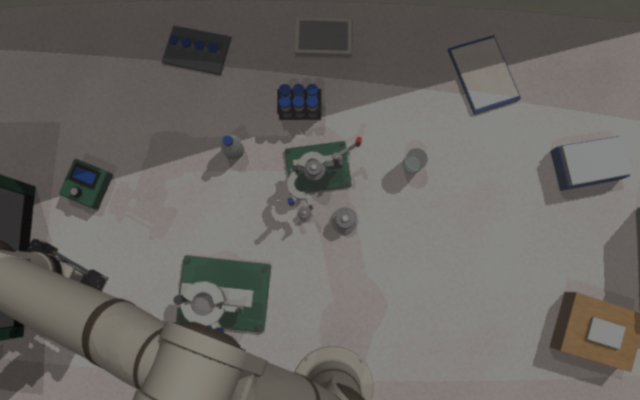

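```bash
cat > h.py <<'E'
from bench import robot,get_image,spot_in,regions_of
import cv2,numpy as np
def K(d): return d["camera_matrix"],np.array([d["k1"],0,0,0.])
def cloud(d):
    k,D=K(d); h,w=d["z_map"].shape
    u,v=np.meshgrid(np.arange(w),np.arange(h))
    n=cv2.undistortPoints(np.stack([u,v],-1).reshape(-1,1,2).astype(float),k,D).reshape(h,w,2)
    z=d["z_map"]; P=np.dstack([n*z[...,None],z]); E=d["extrinsics"]
    return (P-E[:3,3])@E[:3,:3]
def ray_z(d,uv,z):
    k,D=K(d);E=d["extrinsics"];n=cv2.undistortPoints(np.array(uv,float).reshape(-1,1,2),k,D).reshape(-1,2)
    r=np.c_[n,np.ones(len(n))]@E[:3,:3]; c=-E[:3,:3].T@E[:3,3]
    return c+r*((z-c[2])/r[:,2])[:,None]
def proj(d,P):
    k,D=K(d);E=d["extrinsics"];p=np.asarray(P,float).reshape(-1,3)
    return cv2.projectPoints(p,cv2.Rodrigues(E[:3,:3])[0],E[:3,3],k,D)[0].reshape(-1,2)
def crop(d,r,f,name):
    x0,y0,x1,y1=r; im=d["img"][y0:y1,x0:x1,::-1]
    cv2.imwrite(name,cv2.resize(im,None,fx=f,fy=f,interpolation=cv2.INTER_CUBIC))
E
python3 - <<'E'
from h import *
d=get_image("top");crop(d,(270,120,400,220),6,"pics/t1.png")
C=cloud(d)
g=(d["img"][...,1].astype(int)-d["img"][...,0]>15)
g[:110]=0;g[:,:280]=0;g[240:]=0;g[:,365:]=0
n,l,s,c=cv2.connectedComponentsWithStats(g.astype(np.uint8)); 
for i in range(1,n):
    if s[i,4]>20:print(s[i],c[i])
d2=get_image("side");crop(d2,(280,140,410,260),6,"pics/s1.png")
for t in("stand","head","jaw_grip","lever","post","rack","bottle","beaker","jaw"):
    print(t,[(x["p"],x["rect"]) for x in spot_in(t,"top")],[(x["p"],x["rect"]) for x in spot_in(t,"side")])
E
```

```text
[287 142  58  27 489] [312.70756646 150.80368098]
[340 154  10  32 161] [344.79503106 170.2484472 ]
[329 179  11   8  41] [334.92682927 184.14634146]
stand [(0.71, [222.7, 296.3, 99.8, 80.2]), (0.64, [319.4, 176.9, 72.1, 64.3]), (0.24, [298.6, 101.1, 44.2, 36.8])] [(0.8, [344.3, 203.7, 89.8, 89.7]), (0.67, [211.4, 146.4, 86.6, 92.7])]
head [(0.75, [344.2, 220.4, 21.7, 25.9]), (0.6, [305.2, 214.3, 12.2, 13.6]), (0.58, [312.6, 169.6, 17.4, 23.3])] [(0.92, [346.1, 185.7, 25.1, 25.0]), (0.61, [295.9, 240.9, 32.2, 31.9]), (0.54, [301.9, 212.5, 13.4, 15.6])]
jaw_grip [(0.9, [299.5, 192.7, 28.3, 36.6]), (0.88, [211.9, 318.3, 67.7, 30.8])] [(0.76, [188.1, 128.2, 44.7, 40.3]), (0.61, [319.8, 176.6, 41.0, 35.1])]
lever [(0.58, [348.1, 148.8, 27.5, 26.7])] [(0.31, [347.1, 205.4, 93.6, 91.9])]
post [(0.81, [301.8, 189.5, 27.8, 40.0]), (0.68, [345.2, 149.8, 28.6, 29.3]), (0.68, [231.7, 148.1, 24.5, 26.3]), (0.6, [211.8, 319.6, 65.3, 31.4])] [(0.72, [320.4, 179.1, 38.1, 34.1]), (0.59, [188.2, 128.9, 41.5, 43.6])]
rack [(0.92, [299.4, 102.2, 44.1, 36.7])] [(0.68, [424.4, 190.1, 39.9, 60.9]), (0.22, [320.9, 176.6, 43.8, 35.1])]
bottle [(0.78, [233.6, 148.0, 25.1, 26.4])] [(0.98, [359.4, 149.9, 23.6, 41.9])]
beaker [(0.75, [414.7, 160.3, 26.4, 27.0]), (0.51, [300.6, 190.2, 23.7, 42.2])] [(0.81, [384.1, 299.8, 33.0, 49.0]), (0.31, [359.9, 148.2, 25.8, 45.9])]
jaw [(0.93, [301.1, 190.1, 23.5, 41.9]), (0.62, [213.6, 316.6, 65.2, 33.3])] [(0.84, [187.4, 126.8, 39.7, 42.2]), (0.6, [321.4, 177.7, 42.3, 39.7])]
```

```bash
sleep 1
```

```text
(no output)
```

View pics/t1.png

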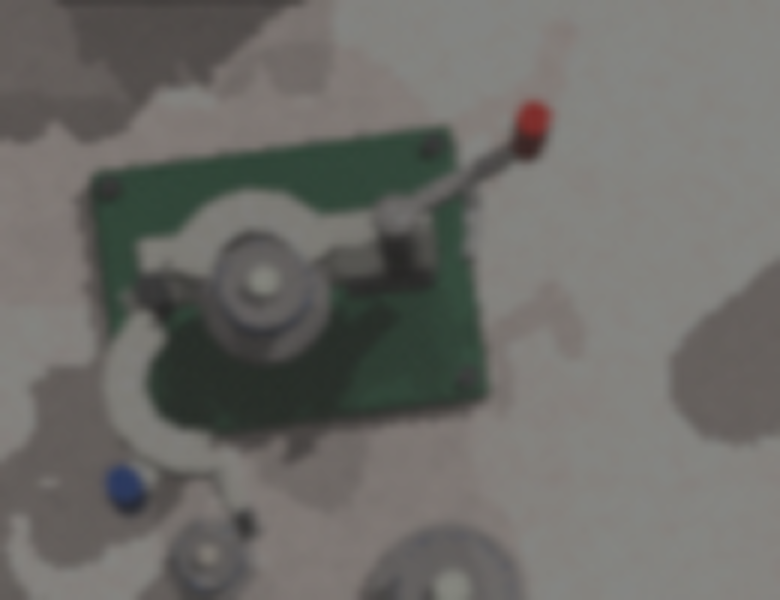

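View pics/s1.png

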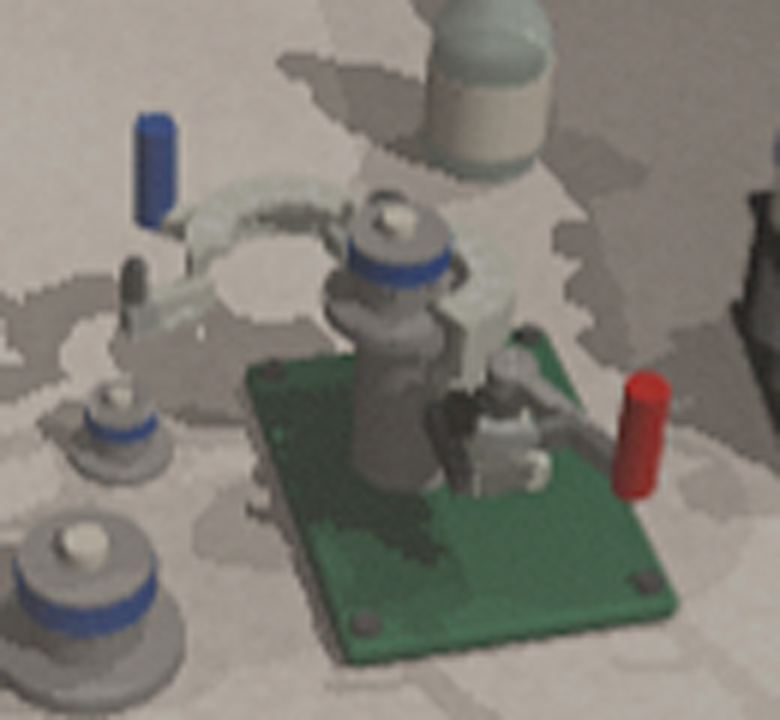

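```bash
python3 - <<'E'
from h import *
d=get_image("top");C=cloud(d)
f=lambda x,y:(270+x/6-.4,120+y/6-.4)
pts={"c1":(95,178),"c2":(448,130),"c3":(487,398)}
for u in [(310,142),(345,160),(347,180)]: print("plate z",C[u[1],u[0]])
W={k:ray_z(d,f(*v),0.01)[0] for k,v in pts.items()}
for k in W: print(k,W[k])
print(np.linalg.norm(W["c1"]-W["c2"]),np.linalg.norm(W["c3"]-W["c2"]))
for k,v,z in (("hinge",(150,287),.104),("headtop",(265,282),.126),("blue",(122,480),.138),("red",(533,113),.142),("levpin",(397,210),.115),("fixring",(250,195),.104)):
    u=f(*v);print(k,ray_z(d,u,z)[0].round(4),C[int(round(u[1])),int(round(u[0]))].round(4))
# color centroids of tops by height
I=d["img"].astype(int)
red=(I[...,0]-I[...,1]>50);blue=(I[...,2]-I[...,0]>40)
for n,m in(("red",red),("blue",blue)):
    m=m.copy();m[:130]=0;m[215:]=0;m[:,:280]=0;m[:,370:]=0
    P=C[m];v,u=np.nonzero(m);print(n,np.c_[u,v,P.round(4)*1000] if len(u)<80 else len(u))
d2=get_image("side");C2=cloud(d2);I=d2["img"].astype(int)
for n,m in(("red",I[...,0]-I[...,1]>50),("blue",I[...,2]-I[...,0]>40)):
    m=m.copy();m[:150]=0;m[230:]=0;m[:,:298]=0;m[:,400:]=0
    if n=="blue": m[:,312:]=0
    P=C2[m];k=P[:,2]>.1;print(n,k.sum(),np.median(P[k],0),P[:,2].max(),P[k].min(0))
E
```

```text
plate z [0.6599835  0.07769198 0.00136348]
plate z [ 0.608973   -0.0204889   0.01098738]
plate z [ 0.5530533  -0.02707582  0.01124977]
c1 [0.63507022 0.14463124 0.01      ]
c2 [ 0.66244279 -0.01744099  0.01      ]
c3 [ 0.5371076  -0.03774193  0.01      ]
0.16436747849250916 0.12696865227197496
hinge [0.5638 0.1115 0.104 ] [0.5651 0.1106 0.1036]
headtop [0.5625 0.0621 0.126 ] [0.5594 0.0613 0.1355]
blue [0.4753 0.1179 0.138 ] [0.4747 0.1179 0.1349]
red [ 0.6344 -0.0478  0.142 ] [ 0.6355 -0.0467  0.142 ]
levpin [0.5977 0.0074 0.115 ] [0.5993 0.0066 0.1046]
fixring [0.6053 0.0702 0.104 ] [0.6042 0.0708 0.1092]
red [[358.  137.  636.8 -46.4 146.7]
 [359.  137.  637.1 -49.  145.7]
 [357.  138.  635.9 -44.3 140.3]
 [358.  138.  635.5 -46.7 142. ]
 [359.  138.  636.8 -49.5 137.7]
 [360.  138.  635.6 -51.7 142.2]
 [357.  139.  631.1 -43.9 148.2]
 [358.  139.  631.9 -46.6 145.5]
 [359.  139.  632.2 -49.1 144.7]
 [360.  139.  632.3 -51.6 144.7]
 [357.  140.  629.  -44.  146.3]
 [358.  140.  629.3 -46.6 145.6]
 [359.  140.  631.4 -49.6 138.5]
 [360.  140.  631.1 -52.  139.8]
 [357.  141.  629.2 -44.7 136.5]
 [358.  141.  628.1 -47.  140.5]
 [359.  141.  626.7 -49.1 146.1]
 [360.  141.  627.9 -51.9 141.9]]
blue [[289.  199.  476.2 120.  141.4]
 [290.  199.  475.8 117.4 143.9]
 [291.  199.  476.5 115.2 140.4]
 [289.  200.  473.9 120.1 139.7]
 [290.  200.  474.7 117.9 134.9]
 [291.  200.  474.  115.1 140.1]
 [292.  200.  474.4 112.8 137.9]
 [289.  201.  471.5 120.  139.4]
 [290.  201.  472.5 118.  133. ]
 [291.  201.  471.3 114.9 141.4]
 [292.  201.  472.1 112.8 137.1]
 [290.  202.  468.8 117.3 141.2]
 [291.  202.  469.1 114.9 140.1]]
red 114 [ 0.63056701 -0.05250907  0.13087491] 0.14735268927282744 [ 0.62345014 -0.05655769  0.10006069]
blue 48 [0.47595871 0.11344137 0.13368322] 0.7201572183277827 [ 0.44356222 -0.72602767  0.10623005]
```

```bash
python3 - <<'E'
from h import *
s=robot.get_state();R=cv2.Rodrigues(s["eef_rot"])[0];print(R.round(3))
print("psi",np.degrees(np.arctan2(R[1,1],R[0,1])))
d2=get_image("side");C2=cloud(d2);d=get_image("top");C=cloud(d)
# model check overlay
t=np.radians(9.4);o=np.array([.5718,.0666,0]);Rz=np.array([[np.cos(t),-np.sin(t),0],[np.sin(t),np.cos(t),0],[0,0,1]])
def w(x,y,z):return o+Rz@np.array([x,y,z])/1000
def circ(x,y,z,r,n=40):return [w(x+r*np.cos(a),y+r*np.sin(a),z) for a in np.linspace(0,2*np.pi,n)]
sh=-6
a=np.radians(167.2);b=np.radians(297)
L=[circ(0,0,104,37.5),circ(0,0,90,27.5),circ(0,45,104,4),circ(90*np.cos(a),45+90*np.sin(a),138,8),circ(22+sh+66*np.cos(b),-62+66*np.sin(b),142,8),circ(22+sh,-62,104,5),
 [w(-65,-85,10),w(65,-85,10),w(65,85,10),w(-65,85,10),w(-65,-85,10)]]
for nm,dd,r in(("t",d,(270,120,400,220)),("s",d2,(280,140,410,260))):
    x0,y0,x1,y1=r;im=cv2.resize(np.ascontiguousarray(dd["img"][y0:y1,x0:x1,::-1]),None,fx=6,fy=6,interpolation=cv2.INTER_CUBIC)
    for l in L:
        p=((proj(dd,l)-[x0,y0]+.5)*6).round().astype(int)
        cv2.polylines(im,[p.reshape(-1,1,2)],False,(0,255,255),1)
    cv2.imwrite(f"pics/ov_{nm}.png",im)
E
```

```text
[[-0.     0.421  0.907]
 [ 0.     0.907 -0.421]
 [-1.     0.    -0.   ]]
psi 65.08994021542215
```

```bash
sleep 1
```

```text
(no output)
```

View pics/ov_t.png

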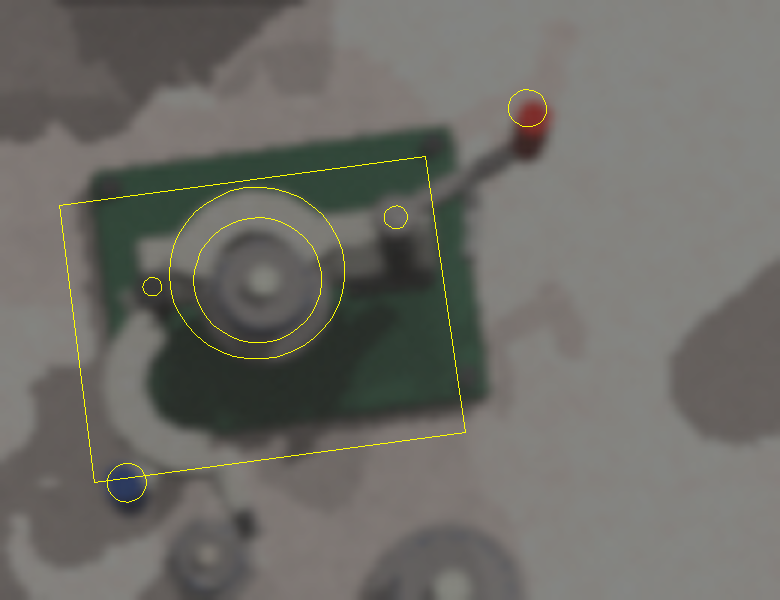

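View pics/ov_s.png

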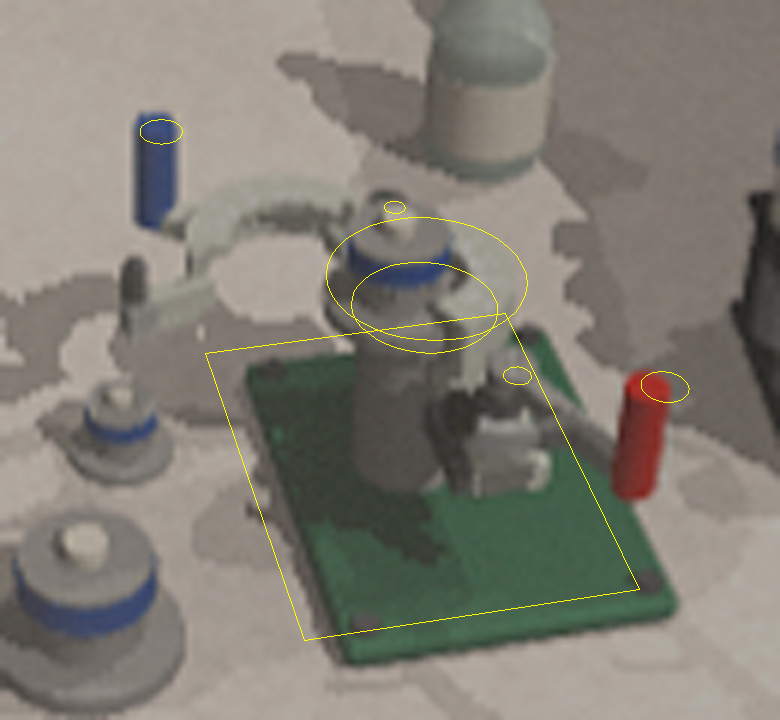

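>>> send_rows(motion=[[-20, -34, 38, 8, 0, 0, 60], [-20, -68, 76, 16, 0, 0, 60], [-20, -103, 114, 24, 0, 0, 60], [-20, -137, 152, 32, 0, 0, 60], [-20, -171, 190, 40, 0, 0, 60], [-20, -206, 227, 48, 0, 0, 60], [-20, -240, 265, 56, 0, 0, 60], [-20, -274, 303, 64, 0, 0, 60], [-20, -309, 341, 72, 0, 0, 60], [-20, -343, 379, 80, 0, 0, 60]], newtons=25)

```text
time_s: 2.3
eef_pos: [0.4678, 0.1305, 0.2692]
eef_rot: [1.403, 1.071, -1.401]
wrist_force: [1.1, 0.4, -0.5]
gripper_width: 0.0601
```

```bash
cat >> h.py <<'E'
def st():
    s=robot.get_state();R=cv2.Rodrigues(s["eef_rot"])[0];psi=np.arctan2(R[1,1],R[0,1])
    print("t",round(s["time_s"],2),"pos",(s["eef_pos"]*1000).round(1),"psi",np.degrees(psi).round(1),"tilt",R[2].round(3),"F",s["wrist_force"].round(2),"w",round(s["gripper_width"]*1000,1),"q",s["qpos"].round(2))
    return s,R,psi
def to(x,y,z,psi_t):
    s,R,psi=st();v=R.T@(np.array([x,y,z])/1000-s["eef_pos"])*1000
    D=(np.degrees(psi)-psi_t+180)%360-180
    print("cmd",v.round(1),"turnx",round(D,1))
E
python3 -c "
from h import *
to(473,118.5,200,-93.4)"
```

```text
t 2.3 pos [467.8 130.5 269.2] psi -15.2 tilt [-1.     0.001 -0.001] F [ 1.1   0.42 -0.52] w 60.1 q [-0.33  0.15  0.    1.94 -0.    1.05 -0.59]
cmd [69.2  8.1 10.2] turnx 78.2
```

>>> send_rows(motion=[[0, 0, 0, 8.5, 0, 0, 60], [0, 0, 0, 17, 0, 0, 60], [0, 0, 0, 25.5, 0, 0, 60], [0, 0, 0, 34, 0, 0, 60], [0, 0, 0, 42.5, 0, 0, 60], [0, 0, 0, 51, 0, 0, 60], [0, 0, 0, 59.5, 0, 0, 60], [0, 0, 0, 68, 0, 0, 60], [0, 0, 0, 76, 0, 0, 60], [0, 0, 0, 78, 0, 0, 60]])

```text
time_s: 3.3
eef_pos: [0.4673, 0.1324, 0.2689]
eef_rot: [-2.194, 0.06, 2.193]
wrist_force: [-0.4, 0.3, -0.6]
gripper_width: 0.0598
```

```bash
python3 -c "
from h import *
to(473,118.5,136,-93.4)
d=get_image('side');crop(d,(240,60,420,240),4,'pics/s2.png')
st()"
```

```text
t 3.3 pos [467.3 132.4 268.9] psi -93.2 tilt [-1. -0. -0.] F [-0.36  0.3  -0.56] w 59.8 q [-0.44  0.15  0.12  1.95 -0.02  1.05 -1.94]
cmd [132.9  13.6  -6.5] turnx 0.2
t 3.35 pos [467.3 132.4 268.9] psi -93.1 tilt [-1. -0. -0.] F [ 0.87 -0.05  0.04] w 60.2 q [-0.44  0.15  0.12  1.95 -0.02  1.05 -1.94]
```

View pics/s2.png

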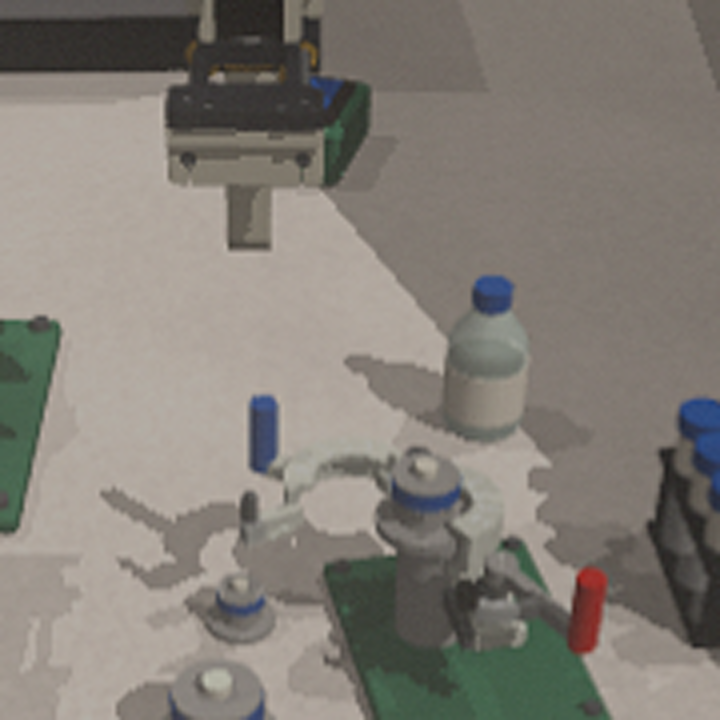

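>>> send_rows(motion=[[40, 13.5, -6, 0, 0, 0, 60], [75, 13.5, -6, 0, 0, 0, 60], [105, 13.5, -6, 0, 0, 0, 60], [133, 13.5, -6, 0, 0, 0, 60], [133, 13.5, -6, 0, 0, 0, 60], [133, 13.5, -6, 0, 0, 0, 60]])

```text
time_s: 3.95
eef_pos: [0.4726, 0.1185, 0.136]
eef_rot: [-2.195, 0.055, 2.197]
wrist_force: [-0.0, 0.2, 1.1]
gripper_width: 0.0599
```

```bash
python3 -c "
from h import *
st()
d=get_image('side');crop(d,(240,60,420,240),4,'pics/s3.png')
d=get_image('top');crop(d,(240,120,400,240),5,'pics/t3.png')
"
```

```text
t 3.95 pos [472.6 118.5 136. ] psi -92.9 tilt [-1.     0.     0.001] F [-0.02  0.21  1.09] w 59.9 q [-0.41  0.34  0.12  2.06 -0.06  0.74 -1.87]
```

View pics/s3.png

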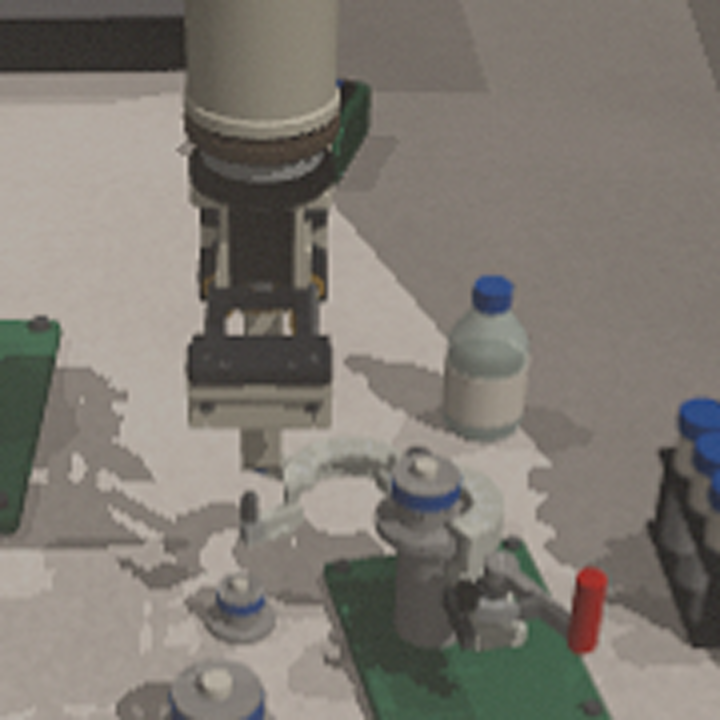

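>>> send_rows(motion=[[0, 0, 0, 0, 0, 0, 14], [0, 0, 0, 0, 0, 0, 14], [0, 0, 0, 0, 0, 0, 14], [0, 0, 0, 0, 0, 0, 14], [0, 0, 0, 0, 0, 0, 14], [0, 0, 0, 0, 0, 0, 14]], newtons=25)

```text
time_s: 4.65
eef_pos: [0.4726, 0.1185, 0.1357]
eef_rot: [-2.196, 0.056, 2.196]
wrist_force: [0.3, -2.5, 0.2]
gripper_width: 0.0173
```

```bash
python3 -c "
from h import *
st()"
```

```text
t 4.65 pos [472.6 118.5 135.7] psi -92.9 tilt [-1.  0.  0.] F [ 0.31 -2.48  0.15] w 17.3 q [-0.41  0.34  0.12  2.06 -0.06  0.74 -1.87]
```

```bash
cat >> h.py <<'E'
HX,HY=0.5640,0.1120
YAW=9.4
def jawrows(angs,opening):
    """angs: jaw angle targets, deg; arc of measured radius"""
    s,R,psi=st();p=s["eef_pos"]-[HX,HY,0];a=np.arctan2(p[1],p[0]);r=np.hypot(p[0],p[1])
    cur=(239.1+YAW-np.degrees(a)+180)%360-180
    th=np.radians(239.1+YAW-cur-90);  # noqa
    tang=np.array([-np.sin(a),np.cos(a),0]);print("r",r.round(4),"jaw",round(cur,2),"Ft(closing resist)",round(-s["wrist_force"]@tang,2),"Frad",round(s["wrist_force"]@np.array([np.cos(a),np.sin(a),0]),2))
    out=[]
    for t in angs:
        b=a+np.radians(cur-t);q=np.array([HX+r*np.cos(b),HY+r*np.sin(b),s["eef_pos"][2]])
        v=R.T@(q-s["eef_pos"])*1000
        out.append([round(v[0],1),round(v[1],1),round(v[2],1),round(-(cur-t),1),0,0,opening])
    print(out)
E
python3 -c "
from h import *
jawrows([69,64,59,54,49,44,39,34,30,27],14)"
```

```text
t 4.65 pos [472.6 118.5 135.7] psi -92.9 tilt [-1.  0.  0.] F [ 0.31 -2.48  0.15] w 17.3 q [-0.41  0.34  0.12  2.06 -0.06  0.74 -1.87]
r 0.0917 jaw 72.55 Ft(closing resist) -2.45 Frad -0.48
[[np.float64(0.0), np.float64(5.7), np.float64(-0.1), np.float64(-3.6), 0, 0, 14], [np.float64(0.0), np.float64(13.6), np.float64(-0.7), np.float64(-8.6), 0, 0, 14], [np.float64(0.0), np.float64(21.5), np.float64(-2.1), np.float64(-13.6), 0, 0, 14], [np.float64(0.0), np.float64(29.3), np.float64(-4.2), np.float64(-18.6), 0, 0, 14], [np.float64(0.0), np.float64(36.8), np.float64(-6.9), np.float64(-23.6), 0, 0, 14], [np.float64(0.0), np.float64(44.0), np.float64(-10.3), np.float64(-28.6), 0, 0, 14], [np.float64(0.0), np.float64(51.0), np.float64(-14.3), np.float64(-33.6), 0, 0, 14], [np.float64(0.0), np.float64(57.5), np.float64(-18.8), np.float64(-38.6), 0, 0, 14], [np.float64(0.0), np.float64(62.5), np.float64(-22.9), np.float64(-42.6), 0, 0, 14], [np.float64(0.0), np.float64(66.0), np.float64(-26.2), np.float64(-45.6), 0, 0, 14]]
```

>>> send_rows(motion=[[0, 5.7, -0.1, -3.6, 0, 0, 14], [0, 13.6, -0.7, -8.6, 0, 0, 14], [0, 21.5, -2.1, -13.6, 0, 0, 14], [0, 29.3, -4.2, -18.6, 0, 0, 14], [0, 36.8, -6.9, -23.6, 0, 0, 14], [0, 44, -10.3, -28.6, 0, 0, 14], [0, 51, -14.3, -33.6, 0, 0, 14], [0, 57.5, -18.8, -38.6, 0, 0, 14], [0, 62.5, -22.9, -42.6, 0, 0, 14], [0, 66, -26.2, -45.6, 0, 0, 14]])

```text
time_s: 5.65
eef_pos: [0.4949, 0.0514, 0.1357]
eef_rot: [1.784, 0.701, -1.786]
wrist_force: [-1.7, 0.2, 3.1]
gripper_width: 0.0151
```

```bash
python3 -c "
from h import *
jawrows([25,23.5,22,20.5,19,17.5,16,15,14,13],14)
d=get_image('side');crop(d,(240,60,420,240),4,'pics/s4.png')
"
```

```text
t 5.65 pos [494.9  51.4 135.7] psi -47.1 tilt [-1.    -0.001  0.001] F [-1.73  0.22  3.1 ] w 15.1 q [-0.14  0.35 -0.02  2.03  0.01  0.75 -0.99]
r 0.0919 jaw 27.24 Ft(closing resist) 1.31 Frad 1.16
[[np.float64(-0.0), np.float64(3.6), np.float64(0.0), np.float64(-2.2), 0, 0, 14], [np.float64(-0.0), np.float64(6.0), np.float64(-0.0), np.float64(-3.7), 0, 0, 14], [np.float64(-0.0), np.float64(8.4), np.float64(-0.1), np.float64(-5.2), 0, 0, 14], [np.float64(-0.0), np.float64(10.8), np.float64(-0.3), np.float64(-6.7), 0, 0, 14], [np.float64(-0.0), np.float64(13.2), np.float64(-0.6), np.float64(-8.2), 0, 0, 14], [np.float64(-0.0), np.float64(15.6), np.float64(-0.9), np.float64(-9.7), 0, 0, 14], [np.float64(-0.0), np.float64(18.0), np.float64(-1.3), np.float64(-11.2), 0, 0, 14], [np.float64(-0.0), np.float64(19.5), np.float64(-1.5), np.float64(-12.2), 0, 0, 14], [np.float64(-0.0), np.float64(21.1), np.float64(-1.9), np.float64(-13.2), 0, 0, 14], [np.float64(-0.0), np.float64(22.7), np.float64(-2.2), np.float64(-14.2), 0, 0, 14]]
```

View pics/s4.png

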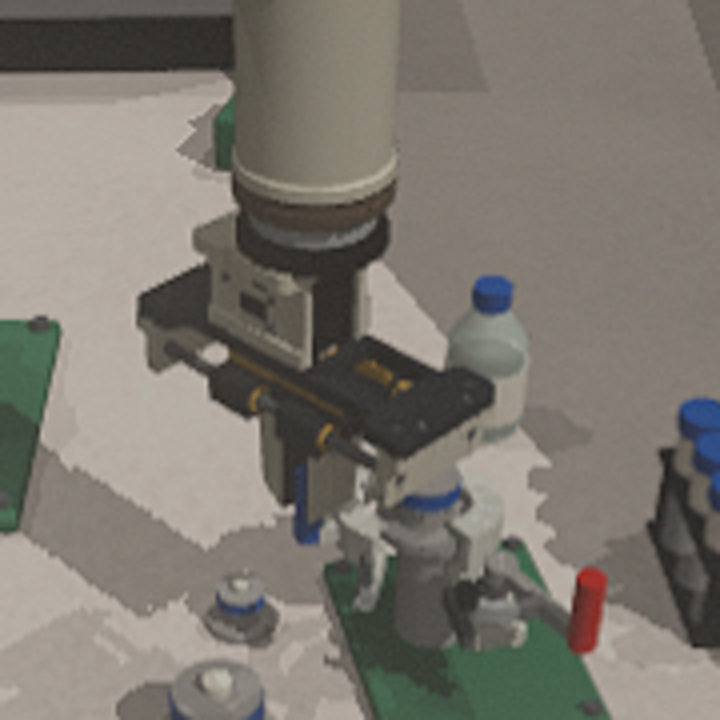

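>>> send_rows(motion=[[0, 3.6, 0, -2.2, 0, 0, 14], [0, 6, 0, -3.7, 0, 0, 14], [0, 8.4, -0.1, -5.2, 0, 0, 14], [0, 10.8, -0.3, -6.7, 0, 0, 14], [0, 13.2, -0.6, -8.2, 0, 0, 14], [0, 15.6, -0.9, -9.7, 0, 0, 14], [0, 18, -1.3, -11.2, 0, 0, 14], [0, 19.5, -1.5, -12.2, 0, 0, 14]])

```text
time_s: 6.5
eef_pos: [0.5099, 0.0379, 0.1357]
eef_rot: [1.643, 0.855, -1.643]
wrist_force: [-3.2, 1.3, 3.3]
gripper_width: 0.0153
```

```bash
python3 -c "
from h import *
jawrows([14,13,12,11,10,9,8,7],14)"
```

```text
t 6.5 pos [509.9  37.9 135.7] psi -35.0 tilt [-1. -0. -0.] F [-3.22  1.26  3.29] w 15.3 q [-0.08  0.38 -0.05  2.    0.03  0.77 -0.76]
r 0.0918 jaw 14.65 Ft(closing resist) 3.35 Frad 0.88
[[np.float64(-0.0), np.float64(1.0), np.float64(0.0), np.float64(-0.6), 0, 0, 14], [np.float64(-0.0), np.float64(2.6), np.float64(0.0), np.float64(-1.6), 0, 0, 14], [np.float64(-0.0), np.float64(4.2), np.float64(-0.0), np.float64(-2.6), 0, 0, 14], [np.float64(-0.0), np.float64(5.8), np.float64(-0.1), np.float64(-3.6), 0, 0, 14], [np.float64(-0.0), np.float64(7.4), np.float64(-0.2), np.float64(-4.6), 0, 0, 14], [np.float64(-0.0), np.float64(9.0), np.float64(-0.3), np.float64(-5.6), 0, 0, 14], [np.float64(-0.0), np.float64(10.6), np.float64(-0.4), np.float64(-6.6), 0, 0, 14], [np.float64(-0.0), np.float64(12.2), np.float64(-0.6), np.float64(-7.6), 0, 0, 14]]
```

>>> send_rows(motion=[[0, 1, 0, -0.6, 0, 0, 14], [0, 2.6, 0, -1.6, 0, 0, 14], [0, 4.2, 0, -2.6, 0, 0, 14], [0, 5.8, -0.1, -3.6, 0, 0, 14], [0, 7.4, -0.2, -4.6, 0, 0, 14], [0, 9, -0.3, -5.6, 0, 0, 14], [0, 9.8, -0.4, -6.1, 0, 0, 14]])

```text
time_s: 7.2
eef_pos: [0.5179, 0.0327, 0.1357]
eef_rot: [1.571, 0.927, -1.571]
wrist_force: [-4.6, 1.5, 3.1]
gripper_width: 0.0151
```

```bash
python3 -c "
from h import *
jawrows([8,7.5,7,6.5,6,5.5,5],14)
d=get_image('side');crop(d,(240,100,420,240),4,'pics/s5.png')
"
```

```text
t 7.2 pos [517.9  32.7 135.7] psi -28.9 tilt [-1. -0.  0.] F [-4.58  1.5   3.06] w 15.1 q [-0.05  0.39 -0.07  1.98  0.04  0.77 -0.66]
r 0.0917 jaw 8.65 Ft(closing resist) 4.72 Frad 1.0
[[np.float64(-0.0), np.float64(1.0), np.float64(0.0), np.float64(-0.6), 0, 0, 14], [np.float64(-0.0), np.float64(1.8), np.float64(0.0), np.float64(-1.1), 0, 0, 14], [np.float64(-0.0), np.float64(2.6), np.float64(0.0), np.float64(-1.6), 0, 0, 14], [np.float64(-0.0), np.float64(3.4), np.float64(0.0), np.float64(-2.1), 0, 0, 14], [np.float64(-0.0), np.float64(4.2), np.float64(-0.0), np.float64(-2.6), 0, 0, 14], [np.float64(-0.0), np.float64(5.0), np.float64(-0.0), np.float64(-3.1), 0, 0, 14], [np.float64(-0.0), np.float64(5.8), np.float64(-0.1), np.float64(-3.6), 0, 0, 14]]
```

View pics/s5.png

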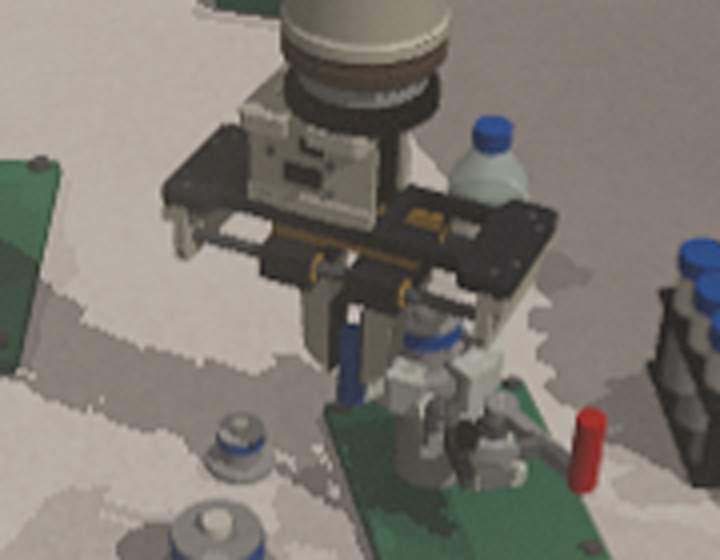

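>>> send_rows(motion=[[0, 0.5, 0, -0.3, 0, 0, 14], [0, 1, 0, -0.6, 0, 0, 14], [0, 1, 0, -0.6, 0, 0, 14]])

```text
time_s: 7.55
eef_pos: [0.5188, 0.0322, 0.1357]
eef_rot: [1.564, 0.933, -1.564]
wrist_force: [-4.3, 1.3, 2.5]
gripper_width: 0.0155
```

```bash
python3 -c "
from h import *
jawrows([7],14)"
```

```text
t 7.55 pos [518.8  32.2 135.7] psi -28.4 tilt [-1. -0. -0.] F [-4.28  1.31  2.46] w 15.5 q [-0.05  0.39 -0.08  1.98  0.04  0.77 -0.65]
r 0.0917 jaw 8.02 Ft(closing resist) 4.36 Frad 0.97
[[np.float64(-0.0), np.float64(1.6), np.float64(0.0), np.float64(-1.0), 0, 0, 14]]
```

>>> send_rows(motion=[[0, 0.7, 0, -0.4, 0, 0, 14], [0, 1.4, 0, -0.9, 0, 0, 14], [0, 1.4, 0, -0.9, 0, 0, 14]])

```text
time_s: 7.85
eef_pos: [0.5201, 0.0315, 0.1357]
eef_rot: [1.553, 0.943, -1.553]
wrist_force: [-3.6, 3.3, 2.3]
gripper_width: 0.0156
```

>>> send_rows(motion=[[0, 0.5, 0, -0.3, 0, 0, 14], [0, 1, 0, -0.6, 0, 0, 14], [0, 1, 0, -0.6, 0, 0, 14]])

```text
time_s: 8.15
eef_pos: [0.521, 0.031, 0.1357]
eef_rot: [1.546, 0.949, -1.546]
wrist_force: [-4.1, 2.3, 3.0]
gripper_width: 0.015
```

```bash
python3 -c "
from h import *
jawrows([6],14)"
```

```text
t 8.15 pos [521.   31.  135.7] psi -26.9 tilt [-1. -0. -0.] F [-4.15  2.31  2.99] w 15.0 q [-0.04  0.39 -0.08  1.98  0.04  0.78 -0.62]
r 0.0917 jaw 6.48 Ft(closing resist) 4.74 Frad -0.09
[[np.float64(-0.0), np.float64(0.8), np.float64(0.0), np.float64(-0.5), 0, 0, 14]]
```

>>> send_rows(motion=[[0, 0.6, 0, -0.3, 0, 0, 14], [0, 1.2, 0, -0.7, 0, 0, 14], [0, 1.2, 0, -0.7, 0, 0, 14]])

```text
time_s: 8.45
eef_pos: [0.522, 0.0305, 0.1357]
eef_rot: [1.537, 0.957, -1.537]
wrist_force: [-3.9, 1.8, 2.1]
gripper_width: 0.0152
```

```bash
python3 -c "
from h import *
jawrows([5],14)"
```

```text
t 8.45 pos [522.   30.5 135.7] psi -26.2 tilt [-1. -0.  0.] F [-3.93  1.75  2.13] w 15.2 q [-0.04  0.39 -0.08  1.97  0.05  0.78 -0.61]
r 0.0917 jaw 5.74 Ft(closing resist) 4.3 Frad 0.24
[[np.float64(-0.0), np.float64(1.2), np.float64(0.0), np.float64(-0.7), 0, 0, 14]]
```

>>> send_rows(motion=[[0, 0.6, 0, -0.3, 0, 0, 14], [0, 1.2, 0, -0.7, 0, 0, 14], [0, 1.2, 0, -0.7, 0, 0, 14]])

```text
time_s: 8.75
eef_pos: [0.5231, 0.0299, 0.1356]
eef_rot: [1.529, 0.965, -1.529]
wrist_force: [-3.6, 2.2, 2.4]
gripper_width: 0.0152
```

```bash
python3 -c "
from h import *
jawrows([5],14)"
```

```text
t 8.75 pos [523.1  29.9 135.6] psi -25.5 tilt [-1. -0.  0.] F [-3.59  2.23  2.39] w 15.2 q [-0.04  0.4  -0.09  1.97  0.05  0.78 -0.6 ]
r 0.0917 jaw 4.97 Ft(closing resist) 4.21 Frad -0.39
[[np.float64(0.0), np.float64(-0.0), np.float64(-0.0), np.float64(0.0), 0, 0, 14]]
```

Still free, 4.2 N. Continue.

>>> send_rows(motion=[[0, 0.6, 0, -0.3, 0, 0, 14], [0, 1.2, 0, -0.7, 0, 0, 14], [0, 1.2, 0, -0.7, 0, 0, 14]])

```text
time_s: 9.05
eef_pos: [0.5242, 0.0294, 0.1357]
eef_rot: [1.52, 0.972, -1.52]
wrist_force: [-4.7, 2.8, 2.6]
gripper_width: 0.0158
```

```bash
python3 -c "
from h import *
jawrows([5],14)"
```

```text
t 9.05 pos [524.2  29.4 135.7] psi -24.8 tilt [-1. -0. -0.] F [-4.68  2.79  2.59] w 15.8 q [-0.03  0.4  -0.09  1.97  0.05  0.78 -0.58]
r 0.0917 jaw 4.21 Ft(closing resist) 5.42 Frad -0.48
[[np.float64(0.0), np.float64(-1.3), np.float64(-0.0), np.float64(0.8), 0, 0, 14]]
```

>>> send_rows(motion=[[0, 0.6, 0, -0.4, 0, 0, 14], [0, 0.6, 0, -0.4, 0, 0, 14]])

```text
time_s: 9.25
eef_pos: [0.5248, 0.0291, 0.1357]
eef_rot: [1.516, 0.977, -1.516]
wrist_force: [-4.1, 2.2, 3.3]
gripper_width: 0.015
```

```bash
python3 -c "
from h import *
jawrows([5],14)
get_image('top');jawrows([5],14)"
```

```text
t 9.25 pos [524.8  29.1 135.7] psi -24.4 tilt [-1.  0. -0.] F [-4.12  2.22  3.26] w 15.0 q [-0.03  0.4  -0.09  1.97  0.05  0.78 -0.58]
r 0.0917 jaw 3.82 Ft(closing resist) 4.68 Frad -0.25
[[np.float64(-0.0), np.float64(-1.9), np.float64(-0.0), np.float64(1.2), 0, 0, 14]]
t 9.3 pos [524.8  29.2 135.7] psi -24.4 tilt [-1.  0. -0.] F [-4.5   1.53  2.32] w 15.6 q [-0.03  0.4  -0.09  1.97  0.05  0.78 -0.58]
r 0.0917 jaw 3.83 Ft(closing resist) 4.72 Frad 0.54
[[np.float64(-0.0), np.float64(-1.9), np.float64(-0.0), np.float64(1.2), 0, 0, 14]]
```

Not there yet.

>>> send_rows(motion=[[0, 0.8, 0, -0.5, 0, 0, 14], [0, 0.8, 0, -0.5, 0, 0, 14]])

```text
time_s: 9.5
eef_pos: [0.5255, 0.0288, 0.1357]
eef_rot: [1.509, 0.982, -1.509]
wrist_force: [-3.1, 2.3, 2.6]
gripper_width: 0.0148
```

```bash
python3 -c "
from h import *
jawrows([5],14)"
```

```text
t 9.5 pos [525.5  28.8 135.7] psi -23.9 tilt [-1. -0.  0.] F [-3.08  2.25  2.61] w 14.8 q [-0.03  0.4  -0.09  1.96  0.05  0.78 -0.57]
r 0.0917 jaw 3.35 Ft(closing resist) 3.74 Frad -0.75
[[np.float64(0.0), np.float64(-2.6), np.float64(-0.1), np.float64(1.7), 0, 0, 14]]
```

>>> send_rows(motion=[[0, 0.8, 0, -0.5, 0, 0, 14], [0, 0.8, 0, -0.5, 0, 0, 14]])

```text
time_s: 9.7
eef_pos: [0.5258, 0.0287, 0.1357]
eef_rot: [1.503, 0.988, -1.504]
wrist_force: [-6.0, 2.5, 4.6]
gripper_width: 0.0152
```

```bash
python3 -c "
from h import *
jawrows([5],14)"
```

```text
t 9.7 pos [525.8  28.7 135.7] psi -23.4 tilt [-1.    -0.001  0.   ] F [-6.02  2.52  4.56] w 15.2 q [-0.03  0.4  -0.09  1.96  0.05  0.78 -0.56]
r 0.0917 jaw 3.15 Ft(closing resist) 6.52 Frad 0.22
[[np.float64(0.0), np.float64(-3.0), np.float64(-0.1), np.float64(1.9), 0, 0, 14]]
```

>>> send_rows(motion=[[0, 0.4, 0, 0, 0, 0, 14], [0, 0.4, 0, 0, 0, 0, 14]])

```text
time_s: 9.9
eef_pos: [0.5258, 0.0287, 0.1356]
eef_rot: [1.502, 0.989, -1.505]
wrist_force: [-6.1, 4.0, 4.9]
gripper_width: 0.0151
```

```bash
python3 -c "
from h import *
jawrows([5],14)"
```

```text
t 9.9 pos [525.8  28.7 135.6] psi -23.4 tilt [-1.    -0.002  0.   ] F [-6.13  4.    4.94] w 15.1 q [-0.03  0.4  -0.09  1.96  0.05  0.78 -0.56]
r 0.0917 jaw 3.14 Ft(closing resist) 7.24 Frad -1.08
[[np.float64(0.0), np.float64(-3.0), np.float64(-0.1), np.float64(1.9), 0, 0, 14]]
```

>>> send_rows(motion=[[0, 0.4, 0, 0, 0, 0, 14], [0, 0.4, 0, 0, 0, 0, 14]])

```text
time_s: 10.1
eef_pos: [0.5259, 0.0286, 0.1356]
eef_rot: [1.502, 0.989, -1.505]
wrist_force: [-7.9, 4.2, 6.1]
gripper_width: 0.0154
```

```bash
python3 -c "
from h import *
jawrows([5],14)
get_image('side');st();d=get_image('top');st();crop(d,(270,120,400,220),6,'pics/t6.png')"
```

```text
t 10.1 pos [525.9  28.6 135.6] psi -23.4 tilt [-1.    -0.002  0.001] F [-7.93  4.23  6.12] w 15.4 q [-0.03  0.4  -0.09  1.96  0.05  0.78 -0.56]
r 0.0917 jaw 3.06 Ft(closing resist) 8.97 Frad -0.55
[[np.float64(0.0), np.float64(-3.1), np.float64(-0.1), np.float64(1.9), 0, 0, 14]]
t 10.15 pos [525.9  28.6 135.6] psi -23.4 tilt [-1.    -0.002  0.001] F [-7.56  3.63  6.33] w 15.4 q [-0.03  0.4  -0.09  1.96  0.05  0.78 -0.56]
t 10.2 pos [525.9  28.7 135.7] psi -23.4 tilt [-1.    -0.002  0.001] F [-7.29  3.7   5.41] w 15.3 q [-0.03  0.4  -0.09  1.96  0.05  0.78 -0.56]
```

>>> send_rows(motion=[[0, 0, 0, 0, 0, 0, 36], [0, 0, 0, 0, 0, 0, 36], [0, 0, 0, 0, 0, 0, 36], [0, 0, 0, 0, 0, 0, 36], [-20, 0, 0, 0, 0, 0, 36], [-55, 0, 0, 0, 0, 0, 36], [-80, 0, 0, 0, 0, 0, 36], [-80, 0, 0, 0, 0, 0, 36]])

```text
time_s: 11.0
eef_pos: [0.53, 0.0282, 0.2196]
eef_rot: [1.509, 0.983, -1.497]
wrist_force: [0.4, 0.2, -0.4]
gripper_width: 0.0361
```

```bash
python3 -c "
from h import *
st()
d=get_image('side');crop(d,(280,140,410,260),6,'pics/s7.png')
d=get_image('top');crop(d,(270,120,400,220),6,'pics/t7.png')"
```

```text
t 11.0 pos [530.   28.2 219.6] psi -23.4 tilt [-1.     0.007 -0.004] F [ 0.43  0.25 -0.41] w 36.1 q [-0.02  0.29 -0.1   1.9   0.03  0.95 -0.54]
```

View pics/s7.png

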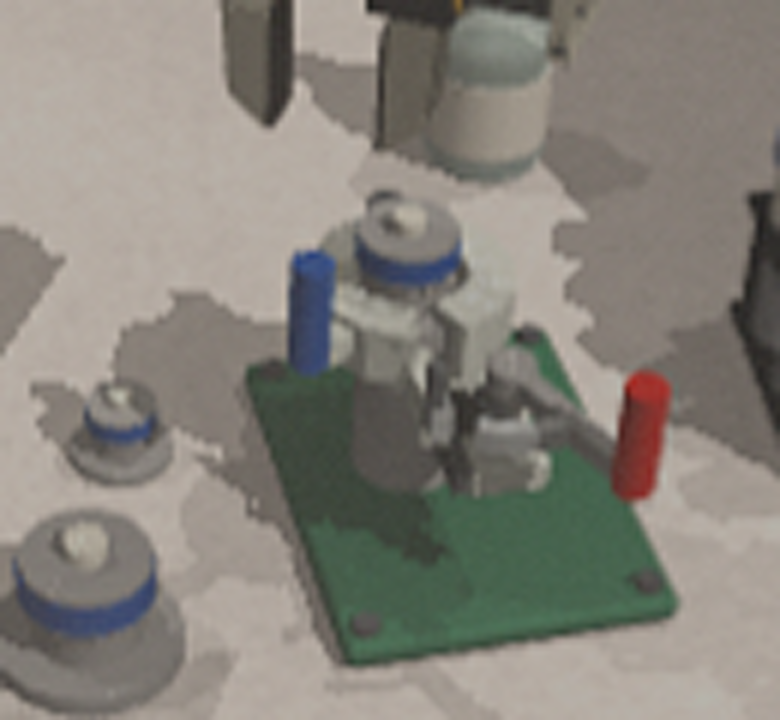

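View pics/t7.png

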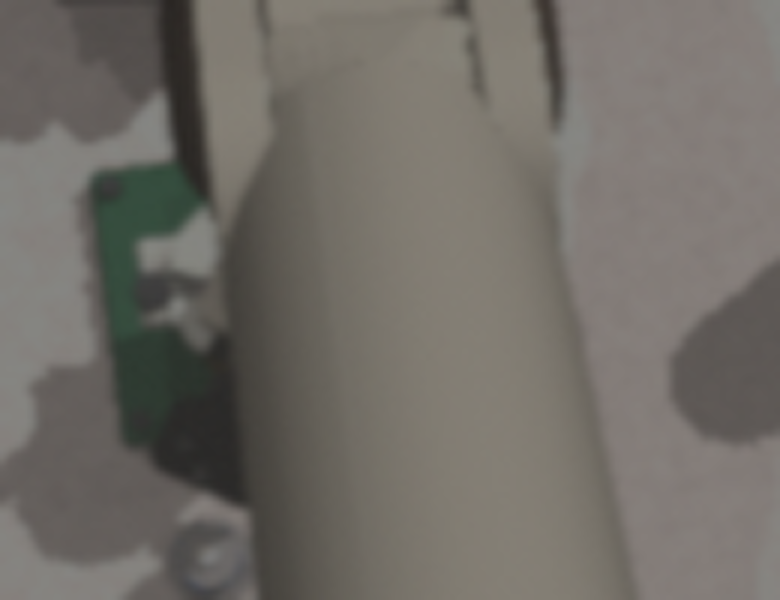

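```bash
python3 -c "
from h import *
to(632,-47.5,220,31.7)"
```

```text
t 11.1 pos [527.5  28.  216.2] psi -23.4 tilt [-1.     0.002 -0.001] F [-0.23 -1.   -0.76] w 35.9 q [-0.02  0.29 -0.1   1.9   0.04  0.95 -0.54]
cmd [ -3.6 125.9  27.7] turnx -55.1
```

>>> send_rows(motion=[[-3, 18, 4, -8, 0, 0, 60], [-3, 36, 8, -16, 0, 0, 60], [-3, 54, 12, -24, 0, 0, 60], [-3, 72, 16, -32, 0, 0, 60], [-3, 90, 20, -40, 0, 0, 60], [-3, 108, 24, -48, 0, 0, 60], [-3, 126, 27.7, -55, 0, 0, 60], [-3, 126, 27.7, -55, 0, 0, 60], [-3, 126, 27.7, -55, 0, 0, 60]])

```text
time_s: 12.0
eef_pos: [0.6305, -0.0473, 0.2169]
eef_rot: [0.796, 1.423, -0.798]
wrist_force: [-0.7, -0.0, -0.5]
gripper_width: 0.0604
```

```bash
python3 -c "
from h import *
d=get_image('side');crop(d,(300,100,460,240),5,'pics/s8.png')
to(632,-47.5,135,31.7)"
```

```text
t 12.05 pos [630.4 -46.7 217.3] psi 31.5 tilt [-1.    -0.002 -0.002] F [-0.83  0.13  0.83] w 59.9 q [ 0.2   0.48 -0.23  1.63  0.12  1.05  0.48]
cmd [82.3  1.1  1.7] turnx -0.2
```

View pics/s8.png

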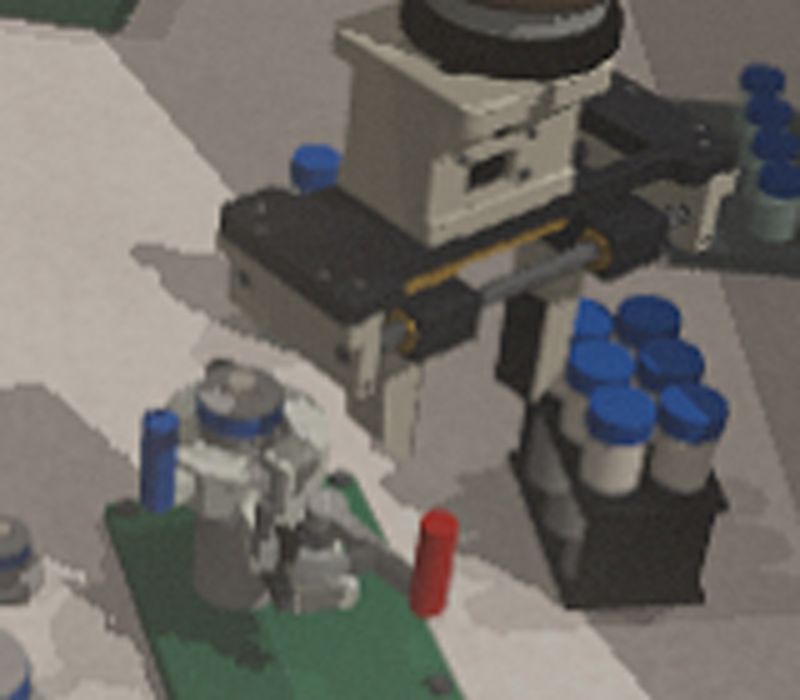

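>>> send_rows(motion=[[30, 1, 1.7, 0, 0, 0, 60], [60, 1, 1.7, 0, 0, 0, 60], [82, 1, 1.7, 0, 0, 0, 60], [82, 1, 1.7, 0, 0, 0, 60], [82, 1, 1.7, 0, 0, 0, 60]])

```text
time_s: 12.55
eef_pos: [0.6327, -0.0473, 0.1368]
eef_rot: [0.794, 1.422, -0.794]
wrist_force: [-0.1, 0.3, -0.3]
gripper_width: 0.0603
```

```bash
python3 -c "
from h import *
d=get_image('side');crop(d,(300,100,460,240),5,'pics/s9.png')
st()"
```

```text
t 12.6 pos [633.8 -47.5 137.9] psi 31.6 tilt [-1.     0.001  0.001] F [-0.01  0.57  1.25] w 60.3 q [ 0.19  0.57 -0.22  1.68  0.15  0.9   0.47]
```

View pics/s9.png

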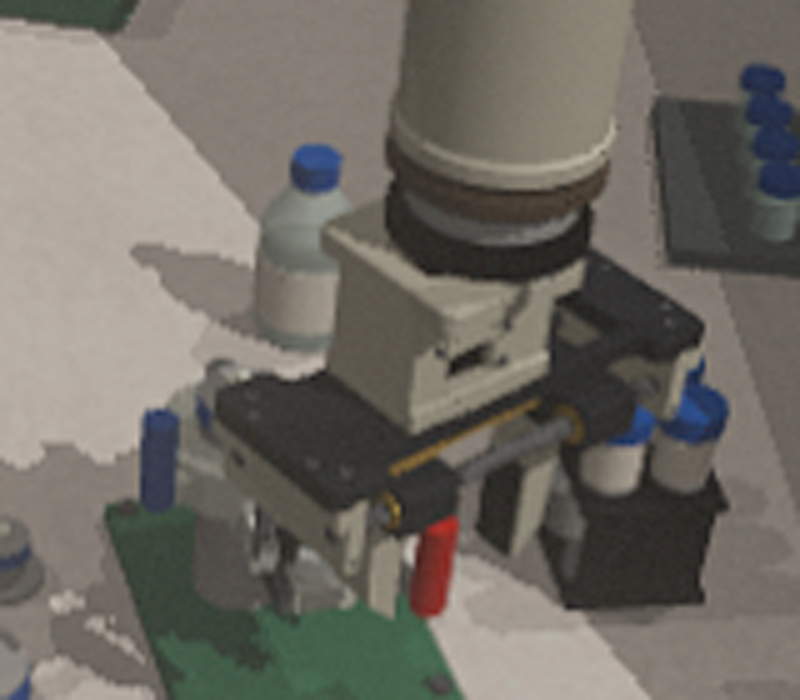

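```bash
python3 -c "
from h import *
d=get_image('side')
for p in [(.5259,.0286,.138),(.6338,-.0475,.142),(.6338,-.0475,.106),(.62,-.055,.142)]: print(proj(d,[p]))
I=d['img'].astype(int);m=(I[...,0]-I[...,1]>50);m[:,:370]=0;m[:,400:]=0;v,u=np.nonzero(m);print(u.min(),u.max(),v.min(),v.max(),np.median(u))
for b in range(v.min(),v.max()+1,3):print(b,u[v==b].min(),u[v==b].max())
st()"
```

```text
[[332.05318338 184.43436444]]
[[388.96685822 204.74323577]]
[[386.97043244 218.16421327]]
[[382.79700483 207.36447993]]
383 391 203 222 387.0
203 390 390
206 385 391
209 386 390
212 385 389
215 385 389
218 384 388
221 383 388
t 12.65 pos [634.2 -47.7 138.4] psi 31.6 tilt [-1.     0.002  0.001] F [-0.16  1.3  -0.11] w 59.9 q [ 0.19  0.57 -0.22  1.68  0.15  0.9   0.47]
```

>>> send_rows(motion=[[3, 0, -1, 0, 0, 0, 60], [3, 0, -1, 0, 0, 0, 14], [3, 0, -1, 0, 0, 0, 14], [3, 0, -1, 0, 0, 0, 14], [3, 0, -1, 0, 0, 0, 14], [3, 0, -1, 0, 0, 0, 14], [3, 0, -1, 0, 0, 0, 14]])

```text
time_s: 13.35
eef_pos: [0.6327, -0.0475, 0.1337]
eef_rot: [0.794, 1.421, -0.795]
wrist_force: [-1.0, -1.6, 1.2]
gripper_width: 0.0172
```

```bash
cat >> h.py <<'E'
LX,LY=0.5979,0.0082
def levrows(qs,opening=14):
    s,R,psi=st();p=s["eef_pos"]-[LX,LY,0];a=np.arctan2(p[1],p[0]);r=np.hypot(p[0],p[1])
    cur=np.radians((297+YAW-np.degrees(a)+180)%360-180)
    tang=np.array([np.sin(a),-np.cos(a),0]);print("r",r.round(4),"lev",round(cur,3),"tang dir",np.degrees(a)-90,"Ft resist",round(-s["wrist_force"]@tang,2),"Frad",round(s["wrist_force"]@np.array([np.cos(a),np.sin(a),0]),2))
    out=[]
    for t in qs:
        b=a-(t-cur);q=np.array([LX+r*np.cos(b),LY+r*np.sin(b),s["eef_pos"][2]])
        v=R.T@(q-s["eef_pos"])*1000
        out.append([round(float(v[0]),1),round(float(v[1]),1),round(float(v[2]),1),round(float(np.degrees(t-cur)),1),0,0,opening])
    print(out)
E
python3 -c "
from h import *
levrows([.15,.25,.33,.41,.49,.57,.65,.73])"
```

```text
t 13.35 pos [632.7 -47.5 133.7] psi 31.6 tilt [-1. -0. -0.] F [-0.98 -1.59  1.19] w 17.2 q [ 0.19  0.57 -0.22  1.69  0.15  0.9   0.46]
r 0.0657 lev 0.077 tang dir -148.00117712628824 Ft resist -1.67 Frad 0.83
[[0.0, -4.8, -0.1, 4.2, 0, 0, 14], [0.0, -11.3, -0.9, 9.9, 0, 0, 14], [0.0, -16.5, -2.0, 14.5, 0, 0, 14], [0.0, -21.5, -3.5, 19.1, 0, 0, 14], [0.0, -26.4, -5.3, 23.7, 0, 0, 14], [0.0, -31.1, -7.6, 28.3, 0, 0, 14], [0.0, -35.7, -10.2, 32.8, 0, 0, 14], [0.0, -40.0, -13.2, 37.4, 0, 0, 14]]
```

>>> send_rows(motion=[[0, -4.8, -0.1, 4.2, 0, 0, 14], [0, -11.3, -0.9, 9.9, 0, 0, 14], [0, -16.5, -2, 14.5, 0, 0, 14], [0, -21.5, -3.5, 19.1, 0, 0, 14], [0, -26.4, -5.3, 23.7, 0, 0, 14], [0, -31.1, -7.6, 28.3, 0, 0, 14], [0, -35.7, -10.2, 32.8, 0, 0, 14], [0, -40, -13.2, 37.4, 0, 0, 14]])

```text
time_s: 14.15
eef_pos: [0.5917, -0.0579, 0.1337]
eef_rot: [1.286, 1.157, -1.286]
wrist_force: [-0.0, -2.0, -0.0]
gripper_width: 0.0155
```

```bash
python3 -c "
from h import *
levrows([.75,.8,.85,.9,.95,1.0])
d=get_image('side');crop(d,(280,100,440,240),5,'pics/s10.png')"
```

```text
t 14.15 pos [591.7 -57.9 133.7] psi -6.0 tilt [-1.     0.     0.001] F [-0.02 -1.99 -0.04] w 15.5 q [ 0.1   0.5  -0.07  1.8   0.04  0.84 -0.09]
r 0.0664 lev 0.728 tang dir -185.3306620486191 Ft resist 0.16 Frad 1.99
[[-0.0, -1.4, 0.0, 1.2, 0, 0, 14], [-0.0, -4.8, -0.1, 4.1, 0, 0, 14], [-0.0, -8.1, -0.4, 7.0, 0, 0, 14], [-0.0, -11.3, -0.8, 9.8, 0, 0, 14], [-0.0, -14.6, -1.4, 12.7, 0, 0, 14], [-0.0, -17.8, -2.2, 15.6, 0, 0, 14]]
```

View pics/s10.png

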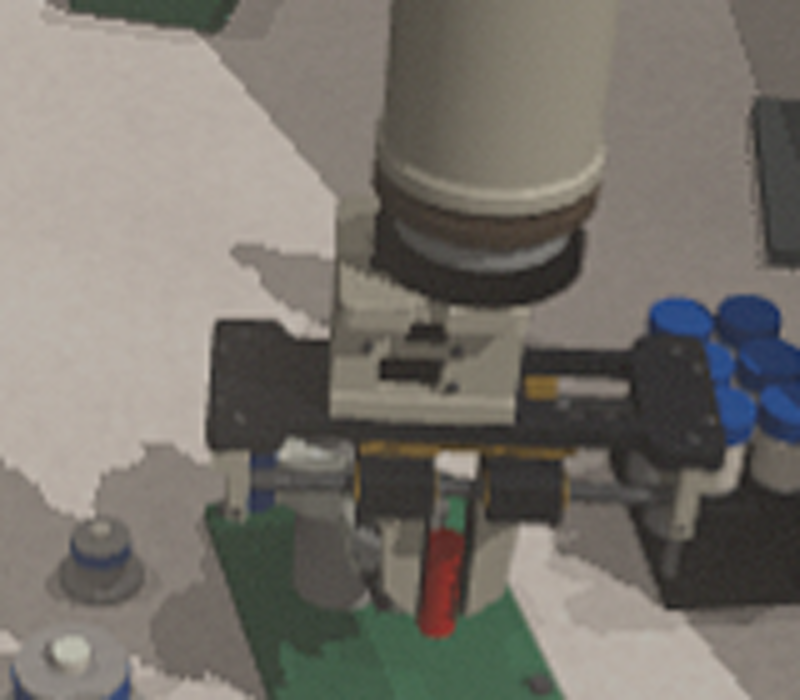

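>>> send_rows(motion=[[0, -1.4, 0, 1.2, 0, 0, 14], [0, -4.8, -0.1, 4.1, 0, 0, 14], [0, -8.1, -0.4, 7, 0, 0, 14], [0, -11.3, -0.8, 9.8, 0, 0, 14], [0, -12.9, -1.1, 11.3, 0, 0, 14]])

```text
time_s: 14.7
eef_pos: [0.5789, -0.0556, 0.1337]
eef_rot: [1.426, 1.052, -1.427]
wrist_force: [-0.7, -4.2, -0.5]
gripper_width: 0.0157
```

```bash
python3 -c "
from h import *
levrows([.95,1.0,1.05,1.1,1.15,1.2])"
```

```text
t 14.7 pos [578.9 -55.6 133.7] psi -17.2 tilt [-1.     0.     0.001] F [-0.66 -4.16 -0.54] w 15.7 q [ 0.07  0.48 -0.02  1.83  0.02  0.83 -0.26]
r 0.0665 lev 0.925 tang dir -196.58156182972613 Ft resist 0.56 Frad 4.17
[[-0.0, -1.7, -0.0, 1.4, 0, 0, 14], [-0.0, -5.0, -0.1, 4.3, 0, 0, 14], [-0.0, -8.3, -0.4, 7.2, 0, 0, 14], [-0.0, -11.6, -0.9, 10.0, 0, 0, 14], [-0.0, -14.9, -1.5, 12.9, 0, 0, 14], [-0.0, -18.1, -2.3, 15.8, 0, 0, 14]]
```

>>> send_rows(motion=[[0, -1.7, 0.6, 1.4, 0, 0, 14], [0, -5, 1, 4.3, 0, 0, 14], [0, -8.3, 0.8, 7.2, 0, 0, 14], [0, -11.6, 0.3, 10, 0, 0, 14], [0, -14.9, -0.3, 12.9, 0, 0, 14], [0, -14.9, -0.3, 12.9, 0, 0, 14]])

```text
time_s: 15.3
eef_pos: [0.5646, -0.0498, 0.1337]
eef_rot: [1.583, 0.914, -1.584]
wrist_force: [-1.3, -2.4, 0.4]
gripper_width: 0.0153
```

```bash
python3 -c "
from h import *
levrows([1.15,1.2,1.25,1.3,1.35,1.4])"
```

```text
t 15.3 pos [564.6 -49.8 133.7] psi -30.0 tilt [-1. -0.  0.] F [-1.32 -2.39  0.4 ] w 15.3 q [ 0.02  0.46  0.03  1.87 -0.02  0.81 -0.47]
r 0.0669 lev 1.157 tang dir -209.88684413850206 Ft resist 0.05 Frad 2.72
[[-0.0, 0.5, -0.0, -0.4, 0, 0, 14], [0.0, -2.9, -0.1, 2.5, 0, 0, 14], [0.0, -6.2, -0.3, 5.3, 0, 0, 14], [0.0, -9.5, -0.7, 8.2, 0, 0, 14], [0.0, -12.8, -1.2, 11.1, 0, 0, 14], [0.0, -16.1, -1.9, 13.9, 0, 0, 14]]
```

>>> send_rows(motion=[[0, -2.9, -0.1, 2.5, 0, 0, 14], [0, -6.2, -0.3, 5.3, 0, 0, 14], [0, -9.5, -0.7, 8.2, 0, 0, 14], [0, -9.5, -0.7, 8.2, 0, 0, 14]])

```text
time_s: 15.7
eef_pos: [0.5567, -0.0447, 0.1336]
eef_rot: [1.68, 0.817, -1.681]
wrist_force: [-1.6, -3.5, 0.6]
gripper_width: 0.0151
```

```bash
python3 -c "
from h import *
levrows([1.3,1.35,1.4,1.45,1.5,1.55,1.6,1.65])
d=get_image('side');crop(d,(280,100,440,240),5,'pics/s11.png')"
```

```text
t 15.7 pos [556.7 -44.7 133.6] psi -38.2 tilt [-1.    -0.001  0.001] F [-1.64 -3.54  0.62] w 15.1 q [-0.01  0.45  0.06  1.89 -0.03  0.8  -0.6 ]
r 0.0671 lev 1.297 tang dir -217.92269573524885 Ft resist 0.89 Frad 3.8
[[0.0, -0.2, 0.0, 0.2, 0, 0, 14], [0.0, -3.5, -0.1, 3.0, 0, 0, 14], [0.0, -6.9, -0.3, 5.9, 0, 0, 14], [0.0, -10.2, -0.7, 8.8, 0, 0, 14], [0.0, -13.5, -1.3, 11.6, 0, 0, 14], [0.0, -16.8, -2.1, 14.5, 0, 0, 14], [0.0, -20.0, -3.0, 17.4, 0, 0, 14], [0.0, -23.2, -4.0, 20.2, 0, 0, 14]]
```

View pics/s11.png

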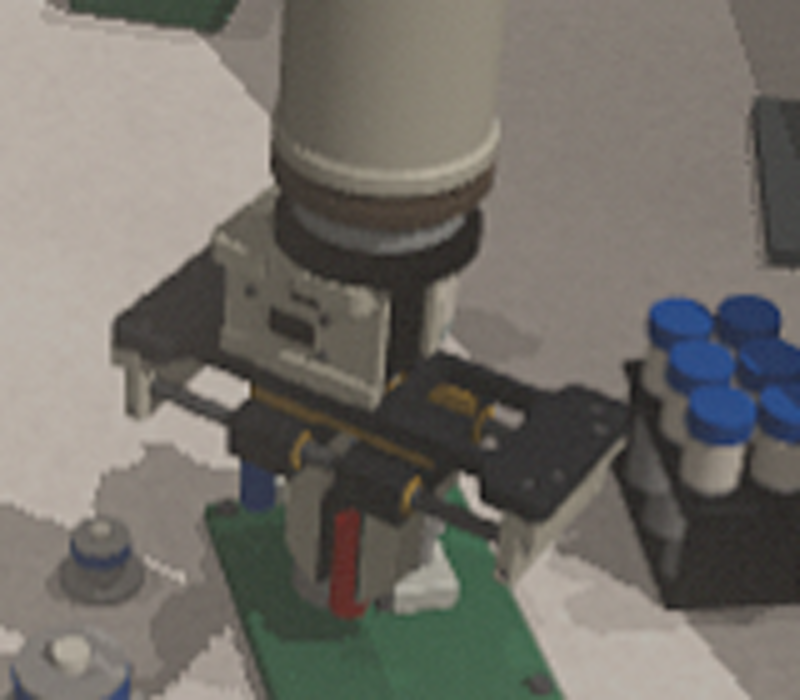

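>>> send_rows(motion=[[0, -2, 0.4, 1.7, 0, 0, 14], [0, -4.5, 0.4, 3.9, 0, 0, 14], [0, -6.9, 0.2, 5.9, 0, 0, 14], [0, -6.9, 0.2, 5.9, 0, 0, 14]])

```text
time_s: 16.15
eef_pos: [0.5515, -0.0405, 0.1336]
eef_rot: [1.75, 0.741, -1.75]
wrist_force: [0.8, -3.5, -1.4]
gripper_width: 0.0154
```

```bash
python3 -c "
from h import *
levrows([1.4,1.45,1.5,1.55,1.6,1.65])"
```

```text
t 16.15 pos [551.5 -40.5 133.6] psi -44.1 tilt [-1.  0.  0.] F [ 0.79 -3.53 -1.43] w 15.4 q [-0.04  0.44  0.08  1.91 -0.05  0.8  -0.7 ]
r 0.0673 lev 1.397 tang dir -223.6389278792981 Ft resist 3.01 Frad 2.01
[[-0.0, -0.2, 0.0, 0.2, 0, 0, 14], [-0.0, -3.6, -0.1, 3.0, 0, 0, 14], [-0.0, -6.9, -0.3, 5.9, 0, 0, 14], [-0.0, -10.3, -0.7, 8.8, 0, 0, 14], [-0.0, -13.6, -1.3, 11.6, 0, 0, 14], [-0.0, -16.9, -2.0, 14.5, 0, 0, 14]]
```

Resistance appears now (hook drawing). Continue over the hump.

>>> send_rows(motion=[[0, -2, 0, 1.7, 0, 0, 14], [0, -3.6, -0.1, 3, 0, 0, 14], [0, -5.2, -0.2, 4.5, 0, 0, 14], [0, -6.9, -0.3, 5.9, 0, 0, 14], [0, -8.6, -0.5, 7.3, 0, 0, 14]])

```text
time_s: 16.65
eef_pos: [0.5456, -0.0343, 0.1336]
eef_rot: [1.834, 0.64, -1.834]
wrist_force: [1.2, -4.5, -3.8]
gripper_width: 0.0154
```

```bash
python3 -c "
from h import *
levrows([1.5,1.55,1.6,1.65])"
```

```text
t 16.65 pos [545.6 -34.3 133.6] psi -51.5 tilt [-1.  0.  0.] F [ 1.17 -4.54 -3.82] w 15.4 q [-0.07  0.43  0.11  1.92 -0.06  0.79 -0.83]
r 0.0674 lev 1.524 tang dir -230.92655101716952 Ft resist 4.26 Frad 1.96
[[0.0, 1.6, -0.0, -1.4, 0, 0, 14], [-0.0, -1.7, -0.0, 1.5, 0, 0, 14], [-0.0, -5.1, -0.1, 4.3, 0, 0, 14], [-0.0, -8.5, -0.4, 7.2, 0, 0, 14]]
```

>>> send_rows(motion=[[0, -1.7, 0, 1.5, 0, 0, 14], [0, -3.4, -0.1, 2.9, 0, 0, 14], [0, -5.1, -0.1, 4.3, 0, 0, 14], [0, -5.1, -0.1, 4.3, 0, 0, 14]])

```text
time_s: 17.05
eef_pos: [0.5421, -0.0297, 0.1336]
eef_rot: [1.88, 0.58, -1.882]
wrist_force: [-0.3, -3.9, -2.7]
gripper_width: 0.0153
```

```bash
python3 -c "
from h import *
levrows([1.6,1.65,1.7])"
```

```text
t 17.05 pos [542.1 -29.7 133.6] psi -55.8 tilt [-1.    -0.001  0.   ] F [-0.26 -3.89 -2.69] w 15.3 q [-0.1   0.43  0.12  1.93 -0.07  0.79 -0.9 ]
r 0.0675 lev 1.609 tang dir -235.81097155532564 Ft resist 3.07 Frad 2.4
[[-0.0, 0.6, -0.0, -0.5, 0, 0, 14], [0.0, -2.7, -0.1, 2.3, 0, 0, 14], [0.0, -6.1, -0.3, 5.2, 0, 0, 14]]
```

Now push to the stop, feeling for a rise.

>>> send_rows(motion=[[0, -1, 0, 0.8, 0, 0, 14], [0, -2, 0, 1.6, 0, 0, 14], [0, -2, 0, 1.6, 0, 0, 14]])

```text
time_s: 17.35
eef_pos: [0.5416, -0.029, 0.1337]
eef_rot: [1.898, 0.555, -1.898]
wrist_force: [1.8, -6.1, -2.9]
gripper_width: 0.0154
```

```bash
python3 -c "
from h import *
levrows([1.65,1.7])"
```

```text
t 17.35 pos [541.6 -29.  133.7] psi -57.4 tilt [-1.     0.001 -0.   ] F [ 1.76 -6.09 -2.92] w 15.4 q [-0.1   0.43  0.13  1.93 -0.08  0.79 -0.93]
r 0.0675 lev 1.622 tang dir -236.54677865703127 Ft resist 6.05 Frad 1.89
[[-0.0, -1.9, 0.0, 1.6, 0, 0, 14], [-0.0, -5.2, -0.1, 4.5, 0, 0, 14]]
```

>>> send_rows(motion=[[0, -0.8, 0, 0, 0, 0, 14], [0, -1.4, 0, 0, 0, 0, 14], [0, -1.4, 0, 0, 0, 0, 14]])

```text
time_s: 17.65
eef_pos: [0.5416, -0.0289, 0.1337]
eef_rot: [1.899, 0.553, -1.896]
wrist_force: [3.1, -8.2, -6.4]
gripper_width: 0.0156
```

```bash
python3 -c "
from h import *
levrows([1.65,1.7])"
```

```text
t 17.65 pos [541.6 -28.9 133.7] psi -57.4 tilt [-1.     0.003 -0.001] F [ 3.15 -8.18 -6.38] w 15.6 q [-0.1   0.42  0.13  1.94 -0.07  0.78 -0.93]
r 0.0674 lev 1.624 tang dir -236.63113764699634 Ft resist 8.56 Frad 1.87
[[-0.0, -1.8, 0.0, 1.5, 0, 0, 14], [-0.0, -5.1, -0.1, 4.4, 0, 0, 14]]
```

>>> send_rows(motion=[[0, 0, 0, 0, 0, 0, 32], [0, 0, 0, 0, 0, 0, 32], [0, 0, 0, 0, 0, 0, 32], [0, 0, 0, 0, 0, 0, 32], [-20, 1, 0, 0, 0, 0, 32], [-55, 1, 0, 0, 0, 0, 32], [-100, 1, 0, 0, 0, 0, 32], [-130, 1, 0, 0, 0, 0, 32], [-130, 1, 0, 0, 0, 0, 32]])

```text
time_s: 18.55
eef_pos: [0.5443, -0.0277, 0.269]
eef_rot: [1.906, 0.555, -1.887]
wrist_force: [0.3, -0.3, -0.9]
gripper_width: 0.0316
```

```bash
python3 -c "
from h import *
st()
d=get_image('side');crop(d,(280,140,410,260),6,'pics/s12.png')
I=d['img'].astype(int);m=(I[...,0]-I[...,1]>50);m[:,:330]=0;m[:,380:]=0;m[:170]=0;m[240:]=0;v,u=np.nonzero(m);print(u.min(),u.max(),v.min(),v.max(),np.median(u))
t=np.radians(9.4)
for q in (1.45,1.5,1.55,1.6):
  a=np.radians(297+9.4)-q
  print(q,proj(d,[[LX+.066*np.cos(a),LY-.001+.066*np.sin(a),.142],[LX+.066*np.cos(a),LY-.001+.066*np.sin(a),.106]]).round(1).tolist())
"
```

```text
t 18.55 pos [544.3 -27.7 269. ] psi -57.3 tilt [-1.     0.005 -0.009] F [ 0.28 -0.3  -0.93] w 31.6 q [-0.12  0.26  0.15  1.82 -0.04  1.06 -0.96]
339 346 197 218 342.0
1.45 [[346.8, 202.8], [345.8, 216.3]]
1.5 [[345.6, 202.1], [344.6, 215.5]]
1.55 [[344.4, 201.3], [343.5, 214.7]]
1.6 [[343.3, 200.5], [342.4, 213.9]]
```

View pics/s12.png

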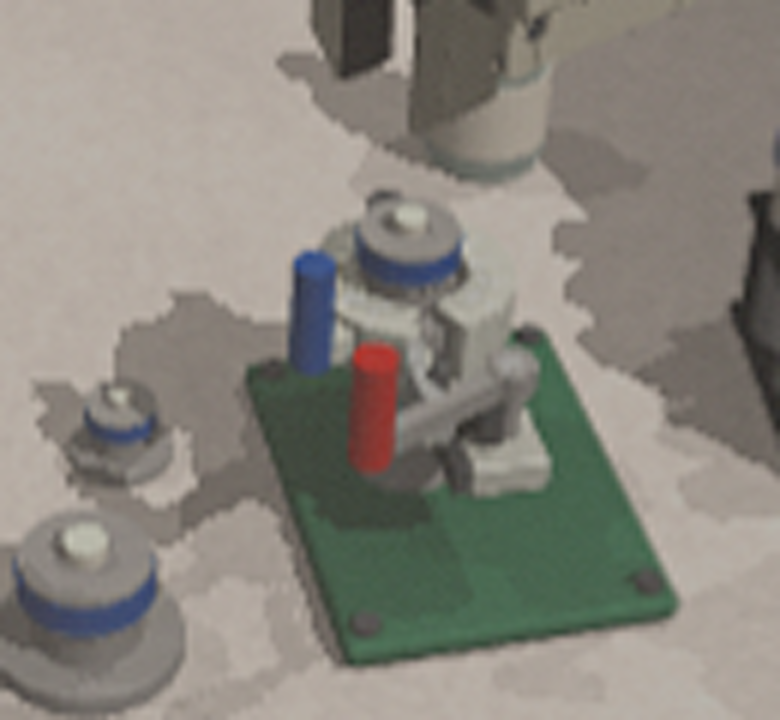

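```bash
python3 -c "
from h import *
d=get_image('side')
p=ray_z(d,[(280+409/6-.5,140+228/6-.5)],.123)[0];print('head',p, 'port',.572,.0672)
I=d['img'].astype(int);m=(I[...,2]-I[...,0]>40);m[:,:320]=0;m[:,340:]=0;m[:175]=0;m[215:]=0;v,u=np.nonzero(m);print('blue',u.mean(),v.mean())
st()"; python3 - <<'E'
import cv2,numpy as np
im=cv2.imread('pics/s7.png')
im2=cv2.imread('pics/s12.png')
for i in(im,im2):
    i=i.astype(int);m=(i[...,0]-i[...,2]>40);m[:,:270]=0;m[:,345:]=0;m[:240]=0;m[380:]=0;v,u=np.nonzero(m);print(u.mean()/6,v.mean()/6)
E
```

```text
head [0.56480651 0.07188829 0.123     ] port 0.572 0.0672
blue 332.72222222222223 190.23611111111111
t 18.65 pos [541.5 -27.6 264.5] psi -57.3 tilt [-1.     0.001 -0.002] F [-0.17 -1.06 -0.28] w 32.2 q [-0.12  0.26  0.15  1.82 -0.04  1.06 -0.96]
52.82225095431597 50.76191355744367
53.100598878695216 50.82218399592253
```

>>> send_rows(motion=[[0, 30, 28, 0, 0, 0, 32], [0, 60, 56, 0, 0, 0, 32], [0, 90, 84, 0, 0, 0, 32], [0, 120, 112, 0, 0, 0, 32], [0, 150, 140, 0, 0, 0, 32], [0, 180, 168, 0, 0, 0, 32], [0, 210, 196, 0, 0, 0, 32], [0, 236, 223, 0, 0, 0, 32], [0, 236, 223, 0, 0, 0, 32], [0, 236, 223, 0, 0, 0, 32]])

```text
time_s: 19.65
eef_pos: [0.4797, -0.3474, 0.2617]
eef_rot: [1.898, 0.557, -1.903]
wrist_force: [0.7, 0.4, -1.1]
gripper_width: 0.0316
```

```bash
python3 -c "
from h import *
st()
d=get_image('top');crop(d,(270,120,400,220),6,'pics/t13.png')"
```

```text
t 19.65 pos [ 479.7 -347.4  261.7] psi -57.5 tilt [-1.    -0.003  0.002] F [ 0.69  0.41 -1.06] w 31.6 q [ 0.34  0.36  0.31  1.71 -0.12  1.1  -0.32]
```

View pics/t13.png

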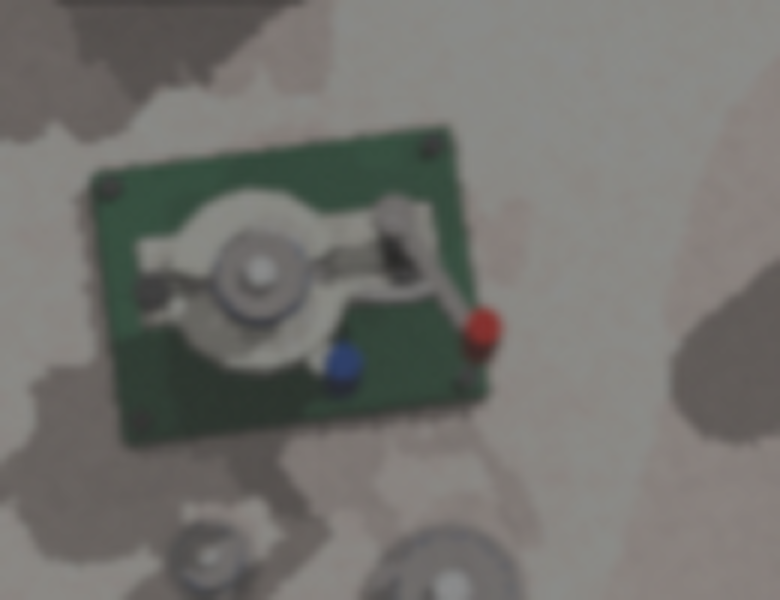

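```bash
python3 -c "
from h import *
print(robot.close_job())"
```

```text
the job is handed in; nothing more can be done
None
```

I shut the clamp ring, threw the latch lever fully over and handed the job in. As far as my checks could tell, the ring is latched and the head is seated. I had no direct reading of the pad squeeze or of the head's height.

- **Jaw:** I gripped the blue pin and swung the jaw in. The head resisted with about 4–5 N. The pad met the jaw at an estimated 0.055 rad, and I pressed to about 9 N along the path before letting go.
- **Lever:** I gripped the red pin and swung the lever round. The hook passed the post without jamming. It resisted with 3–4 N while drawing the ring in, then met the hard stop at about 1.6 rad, where I held it at about 8.5 N. It stayed over after release.
- **Final pictures:** With the arm clear, the last top view shows the lever at about 208° in the stand frame, against a nominal 205° when shut. The head looks upright and centred in the closed ring.
- **Pad squeeze:** This is inferred only. The blue pin moved about 0.3 px further in when the lever went over, and the hook did not jam.
- **Check that disagreed:** One side-view estimate put the head about 8 mm off the port centre, right at the limit. It was a rough single-camera reading at an assumed height, and the top view contradicted it, so I relied on the top view.
- **Bystanders:** I saw no contact with the rack, bottle or beaker, but I did not measure their positions at the end.

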